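# Refit the swivel joint of an examination lamp

### The arm

A 7-joint arm with a two-finger parallel gripper is mounted at the origin on the work surface. World frame = base frame: x ahead of the robot, y to its left, z up, the work surface at z = 0. Lengths are in m, angles in degrees, forces in N, time in s.
With the tool pointing down it reaches from about 0.425 to 0.875 m from the base axis. Payload 4.7 kg.
Tool frame: the origin (TCP) lies between the finger pads; the fingertips stand 25 mm ahead of it and the grasp point (between the pads) lies 6 mm ahead of it (env.tip_reach is the distance from the TCP to the fingertips, in m); z points along the fingers, y is the direction in which the jaws open and shut (so a half turn about z gives the same grasp; the last joint's range is limited). The gripper opens to 87 mm and grips with 3 to 60 N. Pads are 19 mm wide; open, the fingers measure 117 mm over their backs; the gripper's body (75 mm by 190 mm) begins 51 mm behind the grasp point.
Start: joints at [-68.234, 18.392, -4.016, 83.108, 1.295, 78.541, -3.26], TCP at [0.233, 0.607, 0.248] pointing down, gripper open.
Joint ranges: [-163.93, 163.93], [-17.29, 119.83], [-79.2, 71.16], [3.27, 140.29], [-89.18, 269.18], [5.43, 117.66], [-154.24, 154.24]. Speed limits (degrees/s): [147.25, 147.25, 180, 180, 180, 180, 180].

### API

Orientations are given as [roll, pitch, yaw] about the fixed x, y, z axes, in that order (R = Rz(yaw) Ry(pitch) Rx(roll)).
In Python, from cell import env, viewer, job gives the robot as it stands.
- The arm moves only by the tool move_arm, never from a script. Its argument "steps" is a list of rows, each a list of 7 numbers: the finger opening in cm, from 0 to 8.7, then the shift along the tool's x, y, z in cm, then the turn, a rotation vector about the tool's x, y, z in rad. In form: [[fingers, tx, ty, tz, wx, wy, wz], ...]. A call has 1 to 5 rows; each row shifts and turns the commanded pose from where the row before left it, along the tool's axes as they then stand; what a row does not reach is not made up. A row lasts 1/12 s, in which the tool goes at most 41.7 mm and 7.16 degrees, less where a joint would pass 70% of its speed; a pose out of reach is approached as far as the arm can. A call is refused whole if a number of a shift passes 4.17 or a number of a turn 0.125, either way. A call with a gripper value outside its range is refused whole. The fingers move at their own pace and stop on an object; "force" is the grip in N (left out, the last holds). Time passes only in rows, so rows that do not move let the fingers close. It gives the time, the measured TCP pose, the force and the opening at its end, in the units of the state.
- env.get_obs(): the state, without advancing time (a new reading comes with each control period).
- viewer.read_camera(name): name is "scene" or "side" or "wrist"; returns a dict with "img" (384x512x3 uint8, red, green, blue), "vfov" (degrees; the focal length in pixels is half the picture's height over the tangent of half this angle, whatever the lens; pixels are square), "cx", "cy" (the principal point, pixels), "k1" (the pictures are not rectified: a ray, as slopes to the right and down, at radius r is drawn at 1 + k1 r^2 times it, then the intrinsics apply), "extrinsics" (4x4, takes a point from world to camera coordinates); the wrist camera has in their place "mount" (4x4, takes a point from camera to tool coordinates, whose origin is the TCP and whose axes are the flange's). Camera axes: x right, y down, z forward; pixel columns grow to the right and rows downward; lengths in m; the calibration is good to about 2 mm. A picture is of the moment at which its call begins: read the wrist's pose just before it. There is no depth.
- job.sign_off(): hands the job in, once; it reports no verdict.
The state is a dict: "time_s": time; "qpos": joint angles; "joint_velocities": joint speeds; "effort": joint torques, N m; "tool_pos": TCP position; "tool_rot": TCP orientation; "force": force on the tool from outside, world axes, zero at the start; "wrist_torque": the same for the moment, N m; "grip_width": finger opening in m.
Only numpy, scipy, OpenCV 4.12 (cv2) and the standard library are available. Lean on these libraries where they do the work, as an engineer would, in place of code of your own. Each camera call takes 0.05 s, during which the arm holds its last target.

### The job

Refit the pivot of the counter's swing lamp: slide the white bearing sleeve, nose down, into the upper eye of the blue bracket until its collar sits flush on the eye. Then thread the steel spindle with the red grip down through the sleeve and across the gap into the lower eye, until its shoulder rests on the sleeve. Lower both all the way rather than dropping them, let go, and leave everything else where it is.

Things in the scene. Friction and masses are not known exactly. Their poses are not given: they have to be found in the camera images.
- bracket: blue steel bracket, bolted down; position and yaw vary. Origin on the counter below the shared vertical axis of its two eyes; x points from the eyes to the column. Base plate 170 x 90 x 8 mm, from x = -60 to 110 mm; column 22 x 60 mm at x = 59 to 81 mm, 100 mm high, no higher than the upper eye. Open gap of 40 mm between the eyes
- upper_mouth (a point): centre of the upper eye's mouth, on its top face, 100 mm above the counter. The eye is a ring 60 mm outside and 26 mm thick (74 to 100 mm high), with a 35.6 mm bore right through, plain sharp edge
- lower_mouth (a point): centre of the lower eye's mouth, on its top face, 34 mm above the counter. The eye is a ring 48 mm outside and 20 mm thick (14 to 34 mm high), with a 21.6 mm bore right through, 4 mm chamfer at the mouth
- sleeve: white plastic bearing sleeve, 62 mm tall, about 90 g, standing nose down on the mat. Origin: centre of its lower end; z up its axis. Nose 34 mm in diameter, 34 mm long, 2 mm chamfer at the end; above it a collar 40 mm in diameter, 28 mm tall (the part to grasp); 21.6 mm bore right through, 2 mm chamfer at the top. Home: collar's underside on the upper eye, origin 66 mm above the counter
- spindle: lamp spindle, 160 mm tall, about 350 g, standing upright in the rack. Origin: centre of its lower tip; z up its axis. Steel shaft 20 mm in diameter, 112 mm long, 3 mm chamfer at the tip; shoulder 32 mm in diameter, 6 mm thick; above it a red grip 24 mm in diameter, 42 mm long (118 to 160 mm). Home: shoulder on top of the sleeve's collar (128 mm high), tip 16 mm above the counter
- mat: green mat 110 x 200 x 4 mm, fixed; origin at the centre of its underside; long side along its y. The white and the black sleeve stand on it 110 mm apart along its y, either way round
- rack: wooden rack 70 x 170 x 55 mm, fixed; origin at the centre of its underside; long side along its y. Two holes 24 mm wide and 45 mm deep, at y = -45 and +45 mm: one holds the spindle, the other the brass pin, either way round
- old_sleeve: bystander: old black sleeve of the same size as the white one, on the mat; origin as for the white one
- brass_pin: bystander: brass pin, shaft 16 mm, head 26 mm, 112 mm tall, in the rack's other hole; origin at its lower end
- screwdriver: bystander: screwdriver 190 mm long lying on the counter between the robot and the bracket; origin on the counter under it
- bowl: bystander: green food bowl, 116 mm wide, 60 mm high; origin under its centre
- cup: bystander: brown paper coffee cup with a black lid, 84 mm wide, 120 mm high; origin under its centre
- spray: bystander: white bottle with a blue cap, 66 mm wide, 170 mm high; origin under its centre
- jar: bystander: amber jar with a red lid, 80 mm wide, 100 mm high; origin under its centre

How it is judged (in metres and radians):
On the way, in this order (a step that is already met when the one before it is completed fails the run):
1. the white sleeve is home in the upper eye, its collar flush (horizontal distance between sleeve and upper_mouth below 0.003 m and z of sleeve in the frame of bracket between 0.062 and 0.0685 m and angle between sleeve's own z axis and vertical below 0.06 rad), for 0.2 s.
2. the spindle passes through the sleeve and its tip has entered the lower eye (horizontal distance between spindle and lower_mouth below 0.003 m and angle between spindle's own z axis and vertical below 0.05 rad and z of spindle in the frame of bracket below 0.03 m), for 0.1 s.
At the end, for the whole second after the job is handed in: Sleeve home in the upper eye: upright within 0.06 rad, centred within 3 mm, collar within 2.5 mm of flush. Spindle through sleeve and lower eye: upright within 0.05 rad, tip within 3 mm of the axis, shoulder within 2.5 mm of home. Both released and at rest (all of step 1 and horizontal distance between spindle and lower_mouth below 0.003 m and angle between spindle's own z axis and vertical below 0.05 rad and z of spindle in the frame of bracket between 0.012 and 0.0185 m and linear speed of each of spindle, sleeve below 0.02 m/s); the robot touches nothing.
It fails at once if the sleeve is dropped into the eye (faster than 0.5 m/s while inside it) (horizontal distance between sleeve and upper_mouth below 0.01 m and z of sleeve in the frame of bracket below 0.098 m and linear speed of sleeve above 0.5 m/s).
It fails at once if the spindle is dropped into the eyes (faster than 0.5 m/s while inside them) (horizontal distance between spindle and upper_mouth below 0.01 m and z of spindle in the frame of bracket below 0.126 m and linear speed of spindle above 0.5 m/s).
It fails at once if a bystander (old sleeve, brass pin, screwdriver, bowl, cup, bottle or jar) is moved by more than 40 mm (distance of any of old_sleeve, brass_pin, screwdriver, bowl, cup, spray, jar from where it was at the start of the episode above 0.04 m).
It also fails if it takes over 72 s, if anything falls off the work surface, if the arm or the gripper's body presses on something with over 40 N, if the wrist force passes 120 N, or if a joint passes its speed limit or range.

## Working session

There is one attempt and no reset: what is moved stays moved. The work goes in short steps, Python scripts to look and compute and a tool call to move; the robot and the scene stay as the last step left them, time stands still between calls to the robot, and variables do not carry over. Pictures are saved under pics/ and viewed, and the job is handed in when it is done.

Besides the shell and the picture viewer there is one more tool, called after "Request:" by a JSON object that holds its "name" and its "arguments", one argument or row to a line. move_arm: Moves the arm, as the interface text tells. Its arguments: {"type":"object","properties":{"steps":{"type":"array"},"force":{"type":"number"}},"required":["steps"]}

```bash
ls; mkdir -p pics
python3 - <<'E'
from cell import env, viewer, job
import cv2
o=env.get_obs()
print(o['time_s'],o['tool_pos'],o['tool_rot'],o['grip_width'],o['force'])
for n in("scene","side","wrist"):
    c=viewer.read_camera(n)
    cv2.imwrite(f"pics/{n}0.png",c['img'][:,:,::-1])
    print(n,{k:v for k,v in c.items() if k!='img'})
E
```

```text
pics
0.0 [0.23237168 0.6065069  0.24645277] [-1.79891426e+02  6.09683651e-03  1.59042116e+02] 0.08670973031763533 [ 0.42741266  0.3944125  -0.32729695]
scene {'vfov': 51.115465924778384, 'cx': 251.17320392097062, 'cy': 194.04450319760457, 'k1': 0.03508565518913366, 'extrinsics': array([[-0.61141215,  0.7912227 ,  0.011909  ,  0.34865569],
       [ 0.68252632,  0.53491365, -0.4980213 , -0.3807259 ],
       [-0.40041604, -0.29636807, -0.86708302,  1.43837397],
       [ 0.        ,  0.        ,  0.        ,  1.        ]])}
side {'vfov': 57.131012032356956, 'cx': 250.24692022541646, 'cy': 190.93573987571628, 'k1': -0.020620031815127886, 'extrinsics': array([[-0.9355322 , -0.35310195, -0.00992552,  0.55771754],
       [-0.27196001,  0.73791183, -0.6176762 ,  0.20627323],
       [ 0.22542682, -0.57515663, -0.78636989,  0.82024955],
       [ 0.        ,  0.        ,  0.        ,  1.        ]])}
wrist {'vfov': 65.56813636973065, 'cx': 255.2155480553191, 'cy': 189.42353791064824, 'k1': -0.07263277806314904, 'mount': array([[-1.51327684e-03, -9.55097762e-01, -2.96286981e-01,
         8.12026018e-02],
       [ 9.99998833e-01, -1.38363848e-03, -6.47227422e-04,
        -4.92721097e-05],
       [ 2.08211394e-04, -2.96287615e-01,  9.55098741e-01,
        -1.36935592e-01],
       [ 0.00000000e+00,  0.00000000e+00,  0.00000000e+00,
         1.00000000e+00]])}
```

View pics/scene0.png

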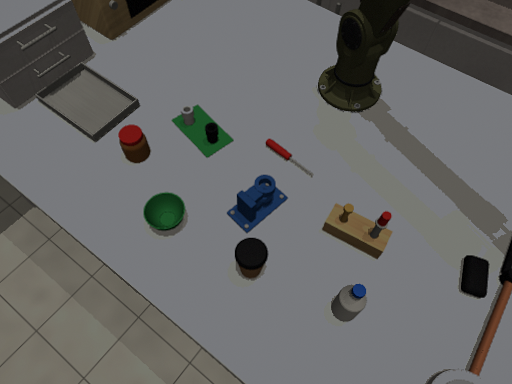

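View pics/side0.png

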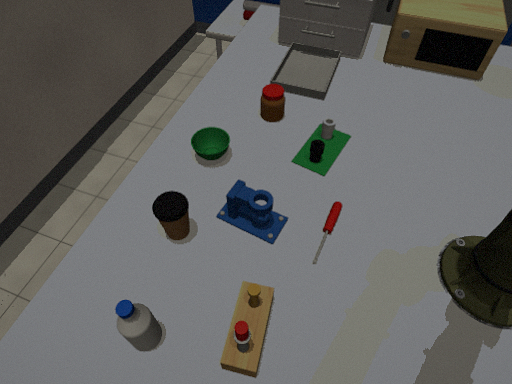

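View pics/wrist0.png

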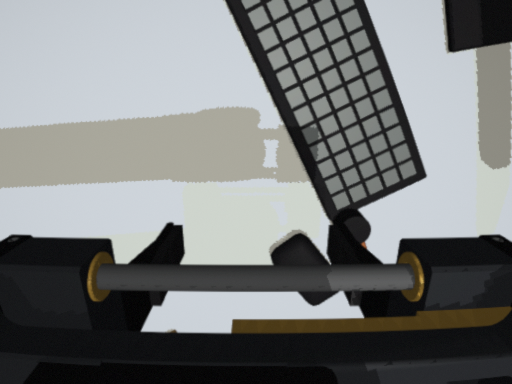

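```bash
cat > h.py <<'E'
from cell import env, viewer, job
import numpy as np, cv2
from scipy.spatial.transform import Rotation as R
def Ttool(o):
    T=np.eye(4);T[:3,:3]=R.from_euler('xyz',o['tool_rot'],degrees=True).as_matrix();T[:3,3]=o['tool_pos'];return T
def cam(n,save=None):
    o=env.get_obs(); c=viewer.read_camera(n)
    if n=='wrist': c['extrinsics']=np.linalg.inv(Ttool(o)@c['mount'])
    c['f']=c['img'].shape[0]/2/np.tan(np.radians(c['vfov']/2))
    if save:
        cv2.imwrite(f"pics/{save}.png",c['img'][:,:,::-1]); np.save(f"pics/{save}.npy",c,allow_pickle=True)
    return c
def load(s): return np.load(f"pics/{s}.npy",allow_pickle=True).item()
def proj(c,P):
    P=np.atleast_2d(P);q=P@c['extrinsics'][:3,:3].T+c['extrinsics'][:3,3]
    s=q[:,:2]/q[:,2:];r2=(s**2).sum(1,keepdims=True);s=s*(1+c['k1']*r2)
    return s*c['f']+[c['cx'],c['cy']]
def ray(c,uv):
    d=(np.atleast_2d(uv).astype(float)-[c['cx'],c['cy']])/c['f'];s=d.copy()
    for _ in range(20): s=d/(1+c['k1']*(s**2).sum(1,keepdims=True))
    v=np.c_[s,np.ones(len(s))];Rm=c['extrinsics'][:3,:3]
    return -Rm.T@c['extrinsics'][:3,3], v@Rm
def onz(c,uv,z):
    o,d=ray(c,uv);return o+d*((z-o[2])/d[:,2])[:,None]
def tri(cs,uvs):
    A=np.zeros((3,3));b=np.zeros(3)
    for c,uv in zip(cs,uvs):
        o,d=ray(c,uv);d=d[0]/np.linalg.norm(d[0]);M=np.eye(3)-np.outer(d,d);A+=M;b+=M@o
    return np.linalg.solve(A,b)
def crop(s,x0,y0,x1,y1,k,out):
    im=cv2.imread(f"pics/{s}.png")[y0:y1,x0:x1]
    cv2.imwrite(f"pics/{out}.png",cv2.resize(im,None,fx=k,fy=k,interpolation=cv2.INTER_CUBIC))
def rel(Tgt_pos,yaw=None):
    "tool-frame shift cm"
    o=env.get_obs();T=Ttool(o);return T[:3,:3].T@(np.array(Tgt_pos)-T[:3,3])*100
E
python3 - <<'E'
from h import *
cam('scene','s1');cam('side','d1')
crop('s1',160,90,320,240,5,'s1a');crop('d1',200,100,370,250,4.5,'d1a')
crop('s1',310,190,410,270,7,'s1b');crop('d1',210,270,290,384,5,'d1b')
E
```

```text
(no output)
```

View pics/s1a.png

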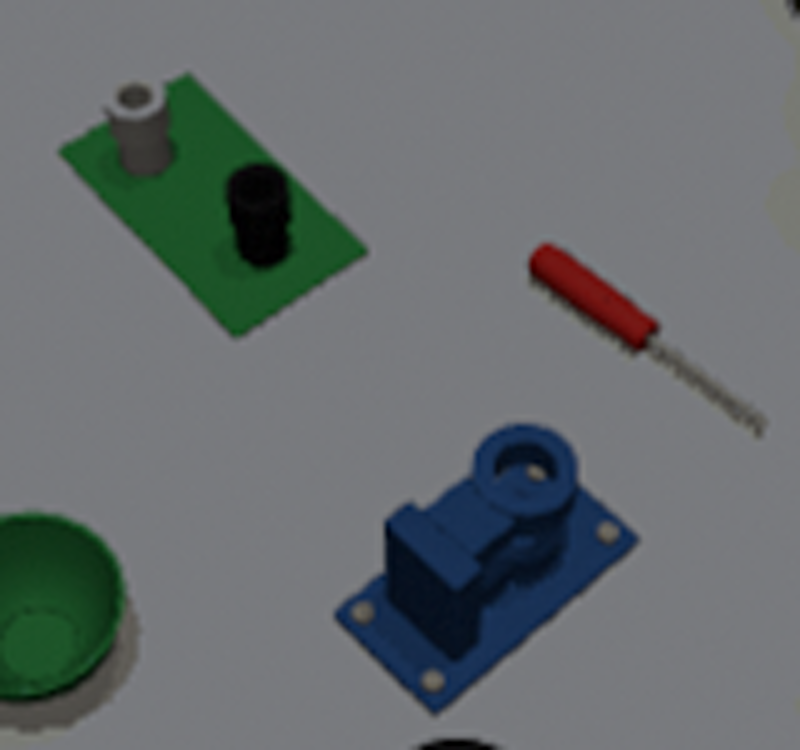

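View pics/d1a.png

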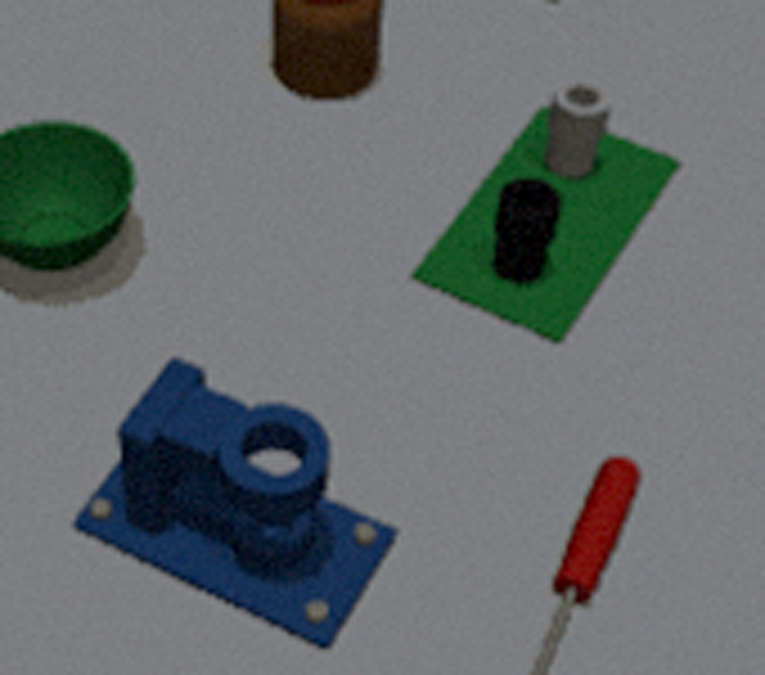

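View pics/s1b.png

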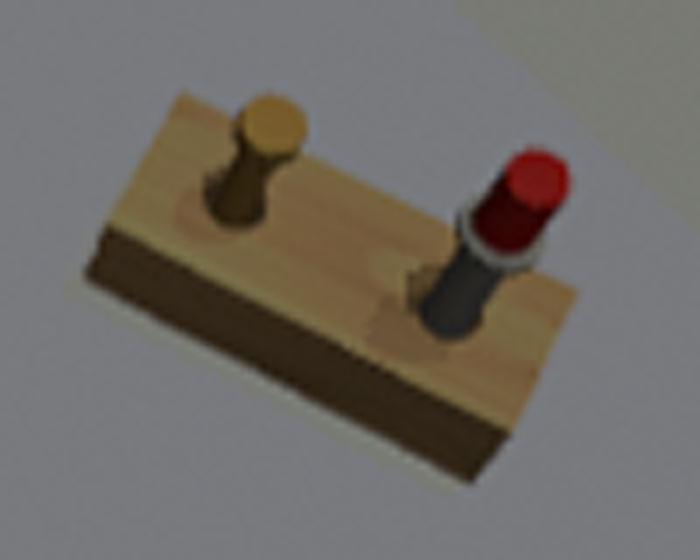

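View pics/d1b.png

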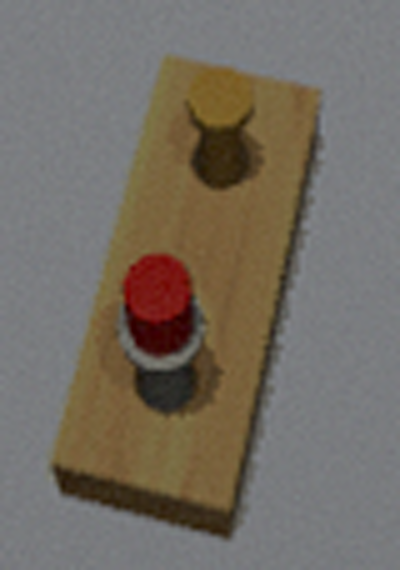

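Run:
```python
from h import *
s=load('s1');d=load('d1')
a=lambda p:((np.array(p)+.5)/5-.5+[160,90]); b=lambda p:((np.array(p)+.5)/4.5-.5+[200,100])
sb=lambda p:((np.array(p)+.5)/7-.5+[310,190]); db=lambda p:((np.array(p)+.5)/5-.5+[210,270])
np.set_printoptions(precision=4,suppress=True)
for n,p,q,z in [('sleeve',a((136,97)),b((583,98)),.066),('old',a((260,182)),b((530,197)),.066),('eye',a((525,470)),b((275,448)),.1),('spindle',sb((537,180)),db((159,283)),.17),('pin',sb((270,122)),db((220,97)),.122)]:
    print(n,tri([s,d],[p,q]),onz(s,p,z)[0,:2],onz(d,q,z)[0,:2])
for nm,L1,L2,z in [('mat',[(60,151),(190,73),(368,251),(236,338)],[(545,107),(680,163),(558,342),(413,276)],.004),('base',[(335,615),(435,714),(638,540)],[None,(75,524),(327,648),(397,532)],.008)]:
    print(nm); print(onz(s,[a(p) for p in L1],z)); print(onz(d,[b(p) for p in L2 if p],z))
for p in [(183,93),(577,290),(510,433),(105,225)]: print(onz(s,sb(p),.055))
for p in [(168,57),(320,92),(232,513),(55,465)]: print(onz(d,db(p),.055))
for n,p,q in [('bowl',(165,211),(211,144)),('cup',(251,250),(172,205)),('spray',(358,290),(125,309)),('jar',(131,134),(273,92))]: print(n,tri([s,d],[p,q]))
```

```text
sleeve [ 0.4679 -0.343   0.0611] [ 0.4713 -0.3388] [ 0.4671 -0.3381]
old [ 0.4772 -0.2291  0.0698] [ 0.4749 -0.2313] [ 0.4776 -0.233 ]
eye [0.5562 0.0344 0.0961] [0.5591 0.0371] [0.5548 0.0354]
spindle [0.4798 0.3494 0.1657] [0.4834 0.3511] [0.4787 0.3488]
pin [0.49   0.2598 0.1178] [0.4926 0.2605] [0.4893 0.2612]
mat
[[ 0.5018 -0.3902  0.004 ]
 [ 0.3959 -0.3679  0.004 ]
 [ 0.439  -0.1756  0.004 ]
 [ 0.5445 -0.198   0.004 ]]
[[ 0.4973 -0.3933  0.004 ]
 [ 0.3939 -0.3682  0.004 ]
 [ 0.4361 -0.1754  0.004 ]
 [ 0.5397 -0.1987  0.004 ]]
base
[[ 0.66   -0.0215  0.008 ]
 [ 0.6738  0.0635  0.008 ]
 [ 0.5094  0.0891  0.008 ]]
[[0.6679 0.063  0.008 ]
 [0.5036 0.0901 0.008 ]
 [0.4898 0.0031 0.008 ]]
[[0.4628 0.2192 0.055 ]]
[[0.4431 0.3858 0.055 ]]
[[0.5121 0.3939 0.055 ]]
[[0.5326 0.2263 0.055 ]]
[[0.5267 0.226  0.055 ]]
[[0.4597 0.2181 0.055 ]]
[[0.4384 0.386  0.055 ]]
[[0.5069 0.394  0.055 ]]
bowl [ 0.776  -0.1488  0.0416]
cup [0.7417 0.1304 0.11  ]
spray [0.685  0.391  0.1594]
jar [ 0.663  -0.3846  0.0918]
```

```bash
cat >> h.py <<'E'
def plan(pos,yaw,f,vmax=3.9,wmax=0.11,nmin=1,level=True):
    o=env.get_obs();T=Ttool(o);Rt=R.from_euler('xyz',[180,0,yaw],degrees=True)
    R0=R.from_matrix(T[:3,:3]);rv=(R0.inv()*Rt).as_rotvec();p0=T[:3,3];dp=np.array(pos)-p0
    n=max(nmin,int(np.ceil(max(np.linalg.norm(dp)*100/vmax,np.linalg.norm(rv)/wmax))))
    for i in range(n):
        Ri=R0*R.from_rotvec(rv*i/n);t=Ri.inv().apply(dp/n)*100
        print([f,*[round(float(x),2) for x in t],*[round(float(x),4) for x in rv/n]])
    print('n',n,'at',p0.round(4),o['tool_rot'].round(2),'t',o['time_s'])
E
python3 -c "
from h import *
plan([.481,.35,.30],126,8.7)"
```

```text
[8.7, -3.24, -1.51, -0.53, -0.0001, 0.0, 0.0577]
[8.7, -3.32, -1.32, -0.53, -0.0001, 0.0, 0.0577]
[8.7, -3.39, -1.13, -0.53, -0.0001, 0.0, 0.0577]
[8.7, -3.45, -0.93, -0.53, -0.0001, 0.0, 0.0577]
[8.7, -3.5, -0.73, -0.53, -0.0001, 0.0, 0.0577]
[8.7, -3.54, -0.53, -0.53, -0.0001, 0.0, 0.0577]
[8.7, -3.56, -0.32, -0.53, -0.0001, 0.0, 0.0577]
[8.7, -3.57, -0.12, -0.53, -0.0001, 0.0, 0.0577]
[8.7, -3.57, 0.09, -0.53, -0.0001, 0.0, 0.0577]
[8.7, -3.56, 0.3, -0.53, -0.0001, 0.0, 0.0577]
n 10 at [0.2324 0.6068 0.2471] [-179.95    0.    159.05] t 0.25
```

Request:
{"name": "move_arm", "arguments": {
  "steps": [
    [8.7,-3.24,-1.51,-0.53,0,0,0.058],
    [8.7,-3.32,-1.32,-0.53,0,0,0.058],
    [8.7,-3.39,-1.13,-0.53,0,0,0.058],
    [8.7,-3.45,-0.93,-0.53,0,0,0.058],
    [8.7,-3.5,-0.73,-0.53,0,0,0.058]
  ]
}}

```text
time_s: 0.67
tool_pos: [0.3576, 0.4771, 0.2743]
tool_rot: [180.0, -0.0, 142.3]
force: [1.3, 0.7, 0.3]
grip_width: 0.0874
```

Request:
{"name": "move_arm", "arguments": {
  "steps": [
    [8.7,-3.54,-0.53,-0.53,0,0,0.058],
    [8.7,-3.56,-0.32,-0.53,0,0,0.058],
    [8.7,-3.57,-0.12,-0.53,0,0,0.058],
    [8.7,-3.57,0.09,-0.53,0,0,0.058],
    [8.7,-3.56,0.3,-0.53,0,0,0.058]
  ]
}}

```text
time_s: 1.08
tool_pos: [0.4815, 0.3483, 0.3009]
tool_rot: [180.0, -0.0, 125.7]
force: [0.4, 0.9, 0.0]
grip_width: 0.0871
```

Run:
```python
from h import *
c=cam('wrist','w_sp1')
plan([.557,.036,.23],94,8.7)
```

```text
[8.7, -3.2, -1.31, 0.82, 0.0005, 0.0006, 0.0598]
[8.7, -3.28, -1.12, 0.82, 0.0005, 0.0006, 0.0598]
[8.7, -3.34, -0.92, 0.82, 0.0005, 0.0006, 0.0598]
[8.7, -3.39, -0.72, 0.82, 0.0005, 0.0006, 0.0598]
[8.7, -3.42, -0.51, 0.81, 0.0005, 0.0006, 0.0598]
[8.7, -3.45, -0.31, 0.81, 0.0005, 0.0006, 0.0598]
[8.7, -3.46, -0.1, 0.81, 0.0005, 0.0006, 0.0598]
[8.7, -3.46, 0.11, 0.81, 0.0005, 0.0006, 0.0598]
[8.7, -3.45, 0.32, 0.81, 0.0005, 0.0006, 0.0598]
n 9 at [0.4886 0.3402 0.3023] [179.82   0.37 124.83] t 1.1333
```

View pics/w_sp1.png

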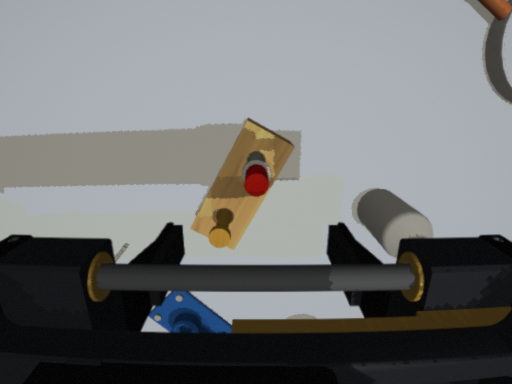

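Run:
```python
from h import *
c=cam('wrist','w_sp2')
im=c['img'].astype(int); r=(im[:,:,0]>120)&(im[:,:,1]<60)&(im[:,:,2]<60)
ys,xs=np.where(r[100:220,200:320]);print(xs.mean()+200,ys.mean()+100,len(xs))
print(onz(c,[(256.5,180.5)],.17))
plan([.557,.036,.23],94,8.7)
```

```text
254.34106728538282 172.60788863109047 431
[[0.48674597 0.34583396 0.17      ]]
[8.7, -3.24, -1.32, 0.81, 0.0004, 0.0004, 0.0602]
[8.7, -3.31, -1.12, 0.81, 0.0004, 0.0004, 0.0602]
[8.7, -3.37, -0.92, 0.81, 0.0004, 0.0004, 0.0602]
[8.7, -3.42, -0.71, 0.81, 0.0004, 0.0004, 0.0602]
[8.7, -3.46, -0.51, 0.81, 0.0004, 0.0004, 0.0602]
[8.7, -3.48, -0.3, 0.8, 0.0004, 0.0004, 0.0602]
[8.7, -3.49, -0.09, 0.8, 0.0004, 0.0004, 0.0602]
[8.7, -3.49, 0.12, 0.8, 0.0004, 0.0004, 0.0602]
[8.7, -3.48, 0.33, 0.8, 0.0004, 0.0004, 0.0602]
n 9 at [0.4865 0.3427 0.3018] [179.86   0.26 125.06] t 1.1833
```

Request:
{"name": "move_arm", "arguments": {
  "steps": [
    [8.7,-3.24,-1.32,0.81,0,0,0.06],
    [8.7,-3.31,-1.12,0.81,0,0,0.06],
    [8.7,-3.37,-0.92,0.81,0,0,0.06],
    [8.7,-3.42,-0.71,0.81,0,0,0.06],
    [8.7,-3.46,-0.51,0.81,0,0,0.06]
  ]
}}

```text
time_s: 1.6
tool_pos: [0.5218, 0.1788, 0.2597]
tool_rot: [180.0, -0.0, 108.5]
force: [0.1, 0.3, -0.0]
grip_width: 0.0872
```

Request:
{"name": "move_arm", "arguments": {
  "steps": [
    [8.7,-3.48,-0.3,0.8,0,0,0.06],
    [8.7,-3.49,-0.09,0.8,0,0,0.06],
    [8.7,-3.49,0.12,0.8,0,0,0.06],
    [8.7,-3.48,0.33,0.8,0,0,0.06],
    [8.7,0,0,0,0,0,0]
  ]
}}

```text
time_s: 2.02
tool_pos: [0.5552, 0.0351, 0.2268]
tool_rot: [-179.9, 0.3, 94.1]
force: [-0.3, -0.5, 0.4]
grip_width: 0.087
```

Request:
{"name": "move_arm", "arguments": {
  "steps": [
    [8.7,0,0,0,0,0,0],
    [8.7,0,0,0,0,0,0]
  ]
}}

```text
time_s: 2.18
tool_pos: [0.5549, 0.0452, 0.228]
tool_rot: [-180.0, -0.1, 94.9]
force: [-0.1, -0.6, 0.3]
grip_width: 0.0871
```

Run:
```python
from h import *
for i in range(3): print(env.get_obs()['tool_pos'])
c=cam('wrist','w_br1')
for i in range(3): print(env.get_obs()['tool_pos'],env.get_obs()['tool_rot'])
print(proj(c,[[.557,.036,.1]]))
crop('w_br1',150,100,350,240,4,'w_br1a')
```

```text
[0.55491183 0.04516577 0.22798795]
[0.55491183 0.04516577 0.22798795]
[0.55491183 0.04516577 0.22798795]
[0.55492424 0.04599342 0.22811052] [ 1.79998841e+02 -5.55861232e-02  9.50168006e+01]
[0.55492424 0.04599342 0.22811052] [ 1.79998841e+02 -5.55861232e-02  9.50168006e+01]
[0.55492424 0.04599342 0.22811052] [ 1.79998841e+02 -5.55861232e-02  9.50168006e+01]
[[256.32695793 198.21735822]]
```

View pics/w_br1.png

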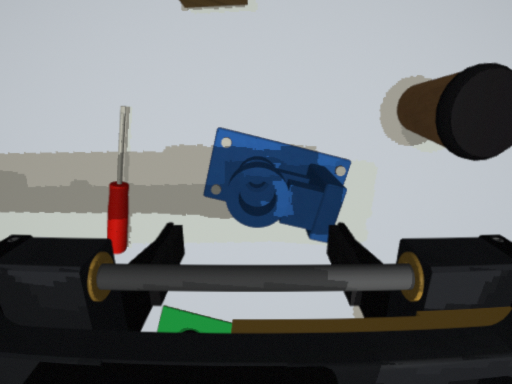

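View pics/w_br1a.png

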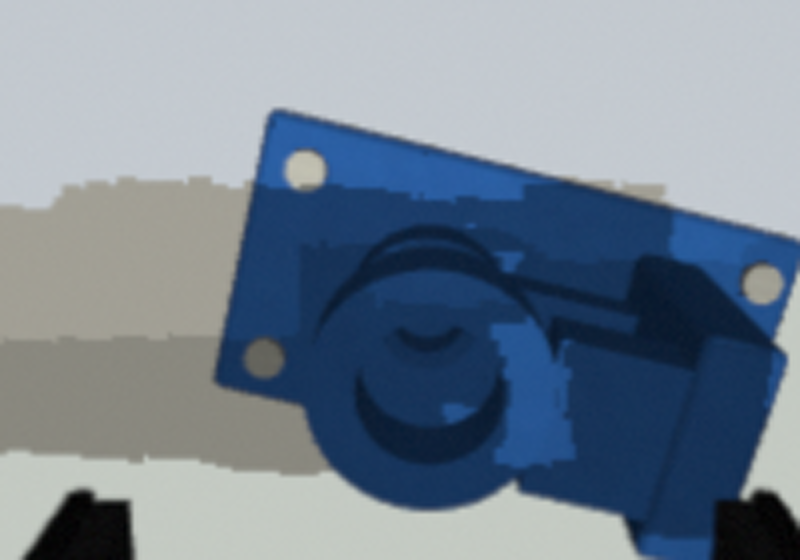

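```bash
cat >> h.py <<'E'
def fitcirc(c,guess,z,radii,rng=.006,ch=None,weights=None,arc=None):
    im=c['img'].astype(np.float32); g=im.mean(2) if ch is None else im[:,:,ch]
    g=cv2.GaussianBlur(g,(0,0),0.8)
    gx=cv2.Sobel(g,cv2.CV_32F,1,0);gy=cv2.Sobel(g,cv2.CV_32F,0,1)
    a=np.linspace(0,2*np.pi,180,endpoint=False)
    if arc is not None: a=np.radians(np.linspace(arc[0],arc[1],150))
    def score(x,y,zz=None):
        t=0
        for r,zr in radii:
            P=np.c_[x+r*np.cos(a),y+r*np.sin(a),np.full(len(a),zr)]
            P2=np.c_[x+(r+.001)*np.cos(a),y+(r+.001)*np.sin(a),np.full(len(a),zr)]
            u=proj(c,P).astype(np.float32);n=proj(c,P2)-u;n/=np.linalg.norm(n,axis=1,keepdims=True)
            X=cv2.remap(gx,u[:,:1].copy(),u[:,1:].copy(),1)[:,0];Y=cv2.remap(gy,u[:,:1].copy(),u[:,1:].copy(),1)[:,0]
            t+=np.minimum(np.abs(X*n[:,0]+Y*n[:,1]),60).mean()
        return t
    best=None
    for st in (.001,.00025):
        k=int(round((rng if best is None else .001)/st));b0=guess if best is None else best[1]
        best=max(((score(b0[0]+i*st,b0[1]+j*st),(b0[0]+i*st,b0[1]+j*st)) for i in range(-k,k+1) for j in range(-k,k+1)),key=lambda q:q[0])
    return best
def overlay(c,name,centre,radii,x0,y0,x1,y1,k):
    im=cv2.resize(c['img'][y0:y1,x0:x1,::-1],None,fx=k,fy=k,interpolation=cv2.INTER_CUBIC).copy()
    a=np.linspace(0,2*np.pi,120)
    for r,z in radii:
        u=(proj(c,np.c_[centre[0]+r*np.cos(a),centre[1]+r*np.sin(a),np.full(120,z)])-[x0,y0]+.5)*k-.5
        cv2.polylines(im,[np.round(u).astype(np.int32)],True,(0,255,255),1)
    cv2.imwrite(f"pics/{name}.png",im)
def intool(c,P):
    "world point -> tool frame of that wrist picture (m)"
    return (np.linalg.inv(np.linalg.inv(c['extrinsics'])@np.linalg.inv(c['mount']))@np.r_[P,1])[:3]
E
python3 - <<'E'
from h import *
c=load('w_br1')
for rad in ([(.03,.1)],[(.0178,.1)],[(.03,.1),(.0178,.1)]):
    b=fitcirc(c,(.557,.037),.1,rad);print(b,intool(c,[*b[1],.1]))
overlay(c,'ov_br',b[1],[(.03,.1),(.0178,.1),(.0108,.034),(.024,.034)],150,100,350,240,4)
E
```

```text
(np.float64(46.75146421100645), (0.558, 0.036)) [-0.00951239  0.00231786  0.12797893]
(np.float64(43.126665296468005), (0.5577500000000001, 0.03625)) [-0.00924183  0.00209026  0.12797922]
(np.float64(89.7524490519229), (0.558, 0.03625)) [-0.00926331  0.00233934  0.12797915]
```

View pics/ov_br.png

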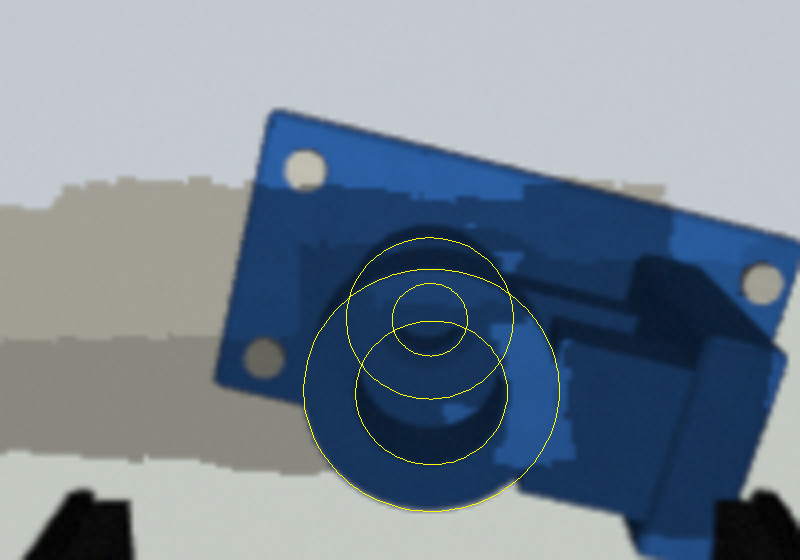

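Run:
```python
from h import *
plan([.469,-.3385,.194],56,8.7)
```

```text
[8.7, -3.41, -1.08, 0.31, -0.0, -0.0001, 0.0619]
[8.7, -3.47, -0.87, 0.31, -0.0, -0.0001, 0.0619]
[8.7, -3.52, -0.65, 0.31, -0.0, -0.0001, 0.0619]
[8.7, -3.56, -0.43, 0.31, -0.0, -0.0001, 0.0619]
[8.7, -3.58, -0.21, 0.31, -0.0, -0.0001, 0.0619]
[8.7, -3.58, 0.01, 0.31, -0.0, -0.0001, 0.0619]
[8.7, -3.57, 0.23, 0.31, -0.0, -0.0001, 0.0619]
[8.7, -3.55, 0.45, 0.31, -0.0, -0.0001, 0.0619]
[8.7, -3.52, 0.67, 0.31, -0.0, -0.0001, 0.0619]
[8.7, -3.47, 0.89, 0.31, -0.0, -0.0001, 0.0619]
[8.7, -3.41, 1.1, 0.31, -0.0, -0.0001, 0.0619]
n 11 at [0.5549 0.046  0.2281] [ 1.800e+02 -6.000e-02  9.502e+01] t 2.2333
```

Request:
{"name": "move_arm", "arguments": {
  "steps": [
    [8.7,-3.41,-1.08,0.31,0,0,0.062],
    [8.7,-3.47,-0.87,0.31,0,0,0.062],
    [8.7,-3.52,-0.65,0.31,0,0,0.062],
    [8.7,-3.56,-0.43,0.31,0,0,0.062],
    [8.7,-3.58,-0.21,0.31,0,0,0.062]
  ]
}}

```text
time_s: 2.65
tool_pos: [0.5158, -0.1298, 0.2129]
tool_rot: [179.9, -0.1, 77.2]
force: [1.6, -0.2, 0.6]
grip_width: 0.0869
```

Request:
{"name": "move_arm", "arguments": {
  "steps": [
    [8.7,-3.58,0.01,0.31,0,0,0.062],
    [8.7,-3.57,0.23,0.31,0,0,0.062],
    [8.7,-3.55,0.45,0.31,0,0,0.062],
    [8.7,-3.52,0.67,0.31,0,0,0.062],
    [8.7,-3.47,0.89,0.31,0,0,0.062]
  ]
}}

```text
time_s: 3.07
tool_pos: [0.4771, -0.3046, 0.1974]
tool_rot: [179.9, -0.1, 59.4]
force: [1.8, -0.7, 0.1]
grip_width: 0.0866
```

Request:
{"name": "move_arm", "arguments": {
  "steps": [
    [8.7,-3.41,1.1,0.31,0,0,0.062],
    [8.7,0,0,0,0,0,0],
    [8.7,0,0,0,0,0,0],
    [8.7,0,0,0,0,0,0],
    [8.7,0,0,0,0,0,0]
  ]
}}

```text
time_s: 3.48
tool_pos: [0.4699, -0.3374, 0.1939]
tool_rot: [-180.0, -0.1, 56.1]
force: [0.3, 0.7, 0.8]
grip_width: 0.0871
```

Run:
```python
from h import *
c=cam('wrist','w_sl1')
print(proj(c,[[.469,-.3385,.066]]))
rad=[(.02,.066),(.0128,.066)]
b=fitcirc(c,(.469,-.3385),.066,rad,.012);print(b,intool(c,[*b[1],.066]))
for r in rad:
    b2=fitcirc(c,b[1],.066,[r]);print(b2)
overlay(c,'ov_sl',b[1],[(.02,.066),(.0128,.066),(.017,.004)],150,100,350,240,4)
o=env.get_obs();print(o['tool_pos'],o['tool_rot'])
```

```text
[[254.65104735 190.62375761]]
(np.float64(119.06189079320606), (0.47075, -0.34)) [-0.00184503  0.00216043  0.1278848 ]
(np.float64(59.99885391822722), (0.47075, -0.33975000000000005))
(np.float64(59.07638891569672), (0.47075, -0.34))
[ 0.46977808 -0.33759556  0.19394907] [-1.79991908e+02 -7.62918629e-02  5.60575385e+01]
```

View pics/ov_sl.png

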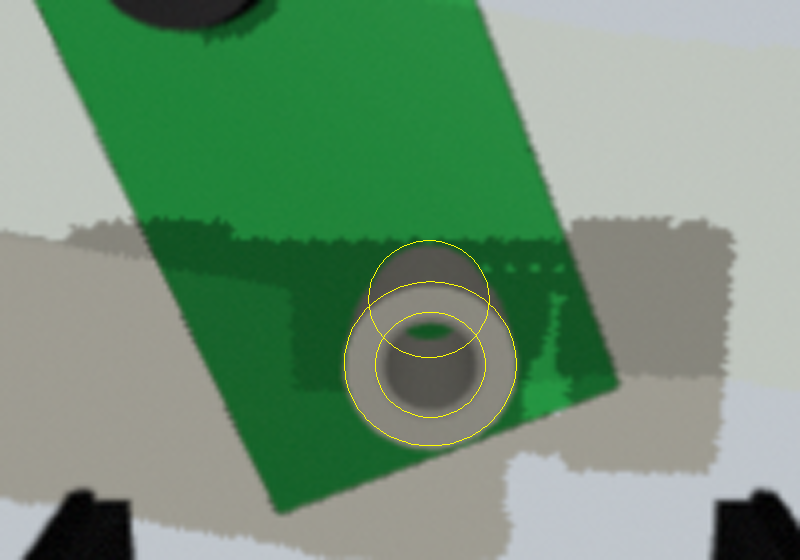

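View pics/w_sl1.png

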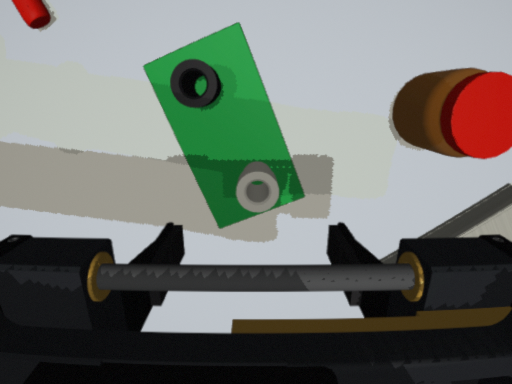

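Run:
```python
from h import *
c=load('w_sl1')
rad=[(.02,.066),(.0108,.064)]
b=fitcirc(c,(.4707,-.34),.066,rad);print(b,intool(c,[*b[1],.066]))
b2=fitcirc(c,b[1],.066,rad[:1],ch=0);print(b2);b2=fitcirc(c,b[1],.066,rad[1:]);print(b2)
plan([*b[1],.067],56,6.5,2.6)
```

```text
(np.float64(119.99657006675369), (0.4707, -0.33975000000000005)) [-0.00166553  0.00197938  0.12788511]
(np.float64(60.0), (0.4687, -0.33975000000000005))
(np.float64(60.0), (0.46945000000000003, -0.3415000000000001))
[6.5, -0.03, 0.04, 2.54, -0.0, -0.0003, 0.0002]
[6.5, -0.03, 0.04, 2.54, -0.0, -0.0003, 0.0002]
[6.5, -0.03, 0.04, 2.54, -0.0, -0.0003, 0.0002]
[6.5, -0.03, 0.04, 2.54, -0.0, -0.0003, 0.0002]
[6.5, -0.03, 0.04, 2.54, -0.0, -0.0003, 0.0002]
n 5 at [ 0.4698 -0.3376  0.1939] [-1.7999e+02 -8.0000e-02  5.6060e+01] t 3.5333
```

```bash
sed -i 's/np.minimum(np.abs(X\*n\[:,0\]+Y\*n\[:,1\]),60).mean()/np.minimum(np.abs(X*n[:,0]+Y*n[:,1]),400).mean()/' h.py
python3 - <<'E'
from h import *
c=load('w_sl1')
rad=[(.02,.066),(.0108,.064)]
for r in (rad,rad[:1],rad[1:]):
  b=fitcirc(c,(.4707,-.34),.066,r);print(b,intool(c,[*b[1],.066]))
c=load('w_br1')
for r in ([(.03,.1)],[(.0178,.1)],[(.03,.1),(.0178,.1)]):
    b=fitcirc(c,(.557,.037),.1,r);print(b,intool(c,[*b[1],.1]))
E
```

```text
(np.float64(278.2520008475184), (0.4702, -0.3405)) [-0.00256691  0.00198325  0.12788379]
(np.float64(161.7337323296243), (0.4702, -0.3405)) [-0.00256691  0.00198325  0.12788379]
(np.float64(117.10889795164994), (0.47045000000000003, -0.34075000000000005)) [-0.00263476  0.00233023  0.1278836 ]
(np.float64(138.6076597898709), (0.5575000000000001, 0.03625)) [-0.00922035  0.00184119  0.1279793 ]
(np.float64(51.31120798614419), (0.558, 0.03625)) [-0.00926331  0.00233934  0.12797915]
(np.float64(189.57742528318877), (0.5577500000000001, 0.03625)) [-0.00924183  0.00209026  0.12797922]
```

Request:
{"name": "move_arm", "arguments": {
  "steps": [
    [6.5,-0.06,0.04,2.55,0,0,0],
    [6.5,-0.05,0.04,2.55,0,0,0],
    [6.5,-0.05,0.04,2.55,0,0,0],
    [6.5,-0.05,0.04,2.55,0,0,0],
    [6.5,-0.05,0.04,2.5,0,0,0]
  ],
  "force": 25
}}

```text
time_s: 3.95
tool_pos: [0.4697, -0.3413, 0.0659]
tool_rot: [180.0, -0.1, 56.0]
force: [0.0, -0.4, 0.3]
grip_width: 0.0671
```

Request:
{"name": "move_arm", "arguments": {
  "steps": [
    [6.5,0,0,0,0,0,0],
    [6.5,0,0,0,0,0,0],
    [6.5,0,0,0,0,0,0]
  ]
}}

```text
time_s: 4.2
tool_pos: [0.4697, -0.3431, 0.0684]
tool_rot: [179.9, -0.0, 55.9]
force: [0.2, -0.1, 0.6]
grip_width: 0.0649
```

Run:
```python
from h import *
cam('wrist','w_sl2')
crop('w_sl2',140,180,380,384,3,'w_sl2a')
o=env.get_obs();print(o['tool_pos'],o['tool_rot'])
```

```text
[ 0.46997667 -0.34348624  0.06887501] [ 1.79827202e+02 -4.39022832e-02  5.58606042e+01]
```

View pics/w_sl2a.png

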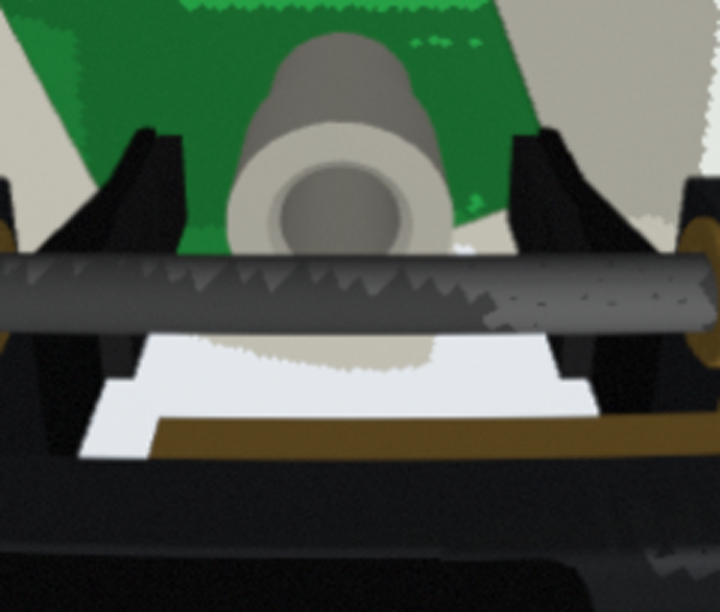

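Run:
```python
from h import *
c=load('w_sl2')
b=fitcirc(c,(.4702,-.3405),.066,[(.02,.066)],.008,arc=None);print(b,intool(c,[*b[1],.066]))
# arc facing tool +x
yaw=55.9
b=fitcirc(c,(.4702,-.3405),.066,[(.02,.066)],.008,arc=(yaw-80,yaw+80));print(b,intool(c,[*b[1],.066]))
b=fitcirc(c,(.4702,-.3405),.066,[(.02,.066),(.0108,.064)],.008,arc=(yaw-80,yaw+80));print(b,intool(c,[*b[1],.066]))
overlay(c,'ov_sl2',b[1],[(.02,.066),(.0108,.064)],140,180,380,384,3)
P=(Ttool(env.get_obs())@np.array([[0,0,0.006,1.],[0,.0325,.025,1],[0,-.0325,.025,1]]).T)[:3].T
print(proj(c,P))
```

```text
(np.float64(111.14214059359257), (0.4702, -0.34075)) [ 0.00221706 -0.00092683  0.00237383]
(np.float64(182.00291738422214), (0.4702, -0.34075)) [ 0.00221706 -0.00092683  0.00237383]
(np.float64(284.65452076152866), (0.4702, -0.34075)) [ 0.00221706 -0.00092683  0.00237383]
[[255.4456073  256.08431727]
 [309.51148037 239.84804075]
 [201.37605548 239.94509763]]
```

View pics/ov_sl2.png

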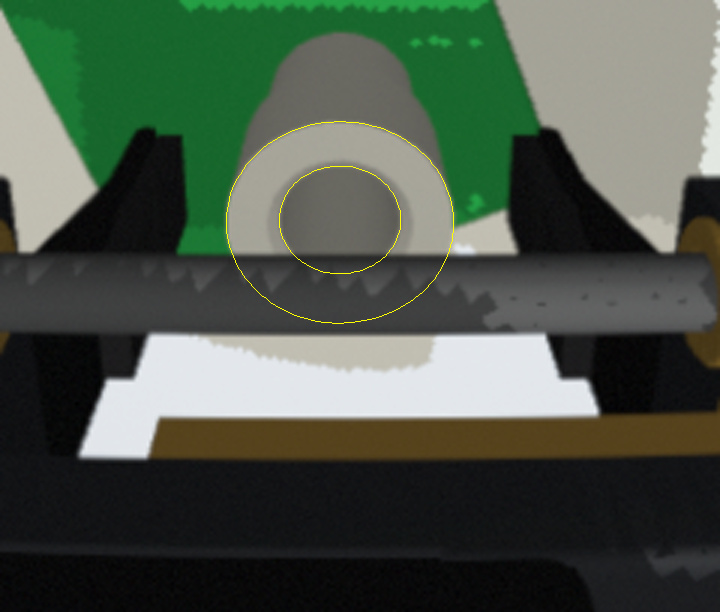

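Request:
{"name": "move_arm", "arguments": {
  "steps": [
    [6.5,0.2,-0.1,0.18,0,0,0],
    [6.5,0,0,0,0,0,0],
    [3,0,0,0,0,0,0],
    [3,0,0,0,0,0,0],
    [3,0,0,0,0,0,0]
  ],
  "force": 25
}}

```text
time_s: 4.67
tool_pos: [0.4689, -0.3411, 0.0655]
tool_rot: [180.0, -0.0, 55.8]
force: [-0.1, -0.4, -0.5]
grip_width: 0.0519
```

Request:
{"name": "move_arm", "arguments": {
  "steps": [
    [3,0,0,0,0,0,0],
    [3,0,0,0,0,0,0],
    [3,0,0,0,0,0,0]
  ]
}}

```text
time_s: 4.92
tool_pos: [0.4688, -0.3411, 0.0652]
tool_rot: [180.0, -0.0, 55.8]
force: [1.3, -0.9, -0.2]
grip_width: 0.0391
```

Run:
```python
from h import *
c=cam('wrist','w_sl3');o=env.get_obs();print(o['tool_pos'],o['tool_rot'],o['grip_width'],o['force'])
yaw=o['tool_rot'][2]
b=fitcirc(c,(.4702,-.3405),.066,[(.02,.066),(.0108,.064)],.008,arc=(yaw-80,yaw+80));print(b,intool(c,[*b[1],.066]))
overlay(c,'ov_sl3',b[1],[(.02,.066),(.0108,.064)],140,180,380,384,3)
```

```text
[ 0.46875455 -0.34116613  0.06516614] [ 1.79996690e+02 -1.15438426e-03  5.57881688e+01] 0.03871916382160819 [-0.41773156  0.07689904  0.79450034]
(np.float64(323.7014199267931), (0.46945, -0.34025000000000005)) [ 1.11300136e-03  4.97506049e-05 -8.15308057e-04]
```

View pics/ov_sl3.png

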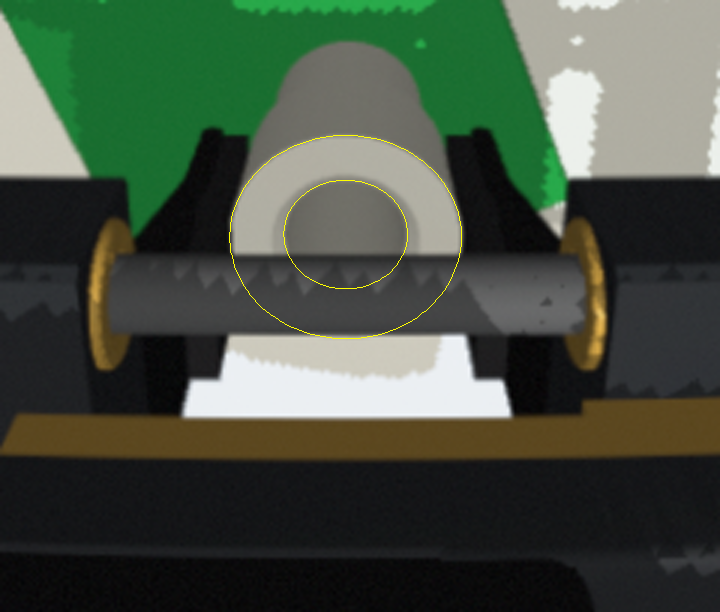

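Request:
{"name": "move_arm", "arguments": {
  "steps": [
    [3,0,0,-1.5,0,0,0],
    [3,0,0,-3.0,0,0,0],
    [3,0,0,-3.5,0,0,0],
    [3,0,0,-3.5,0,0,0],
    [3,0,0,-2.5,0,0,0]
  ]
}}

```text
time_s: 5.38
tool_pos: [0.469, -0.3418, 0.208]
tool_rot: [179.9, -0.0, 55.8]
force: [-0.0, -1.3, 0.0]
grip_width: 0.0386
```

Run:
```python
from h import *
o=env.get_obs();print(o['grip_width'],o['force'])
e=np.array([.5578,.0362]);y=np.radians(92);t=e-0.0011*np.array([np.cos(y),np.sin(y)])
plan([*t,.205],92,3,3.2)
```

```text
0.038580475022700816 [-0.04454775 -1.25355067  0.03440758]
[3, 2.78, -1.07, 0.02, 0.0002, 0.0, -0.0487]
[3, 2.83, -0.93, 0.02, 0.0002, 0.0, -0.0487]
[3, 2.87, -0.79, 0.02, 0.0002, 0.0, -0.0487]
[3, 2.91, -0.65, 0.02, 0.0002, 0.0, -0.0487]
[3, 2.93, -0.51, 0.02, 0.0002, 0.0, -0.0487]
[3, 2.96, -0.37, 0.02, 0.0002, 0.0, -0.0487]
[3, 2.97, -0.22, 0.02, 0.0002, 0.0, -0.0487]
[3, 2.98, -0.08, 0.02, 0.0002, 0.0, -0.0487]
[3, 2.98, 0.07, 0.02, 0.0002, 0.0, -0.0487]
[3, 2.97, 0.21, 0.02, 0.0002, 0.0, -0.0487]
[3, 2.96, 0.36, 0.02, 0.0002, 0.0, -0.0487]
[3, 2.94, 0.5, 0.02, 0.0002, 0.0, -0.0487]
[3, 2.91, 0.64, 0.02, 0.0002, 0.0, -0.0487]
n 13 at [ 0.469  -0.3418  0.208 ] [ 1.7986e+02 -2.0000e-02  5.5760e+01] t 5.3833
```

Request:
{"name": "move_arm", "arguments": {
  "steps": [
    [3,2.78,-1.07,0,0,0,-0.049],
    [3,2.83,-0.93,0,0,0,-0.049],
    [3,2.87,-0.79,0,0,0,-0.049],
    [3,2.91,-0.65,0,0,0,-0.049],
    [3,2.93,-0.51,0,0,0,-0.049]
  ]
}}

```text
time_s: 5.8
tool_pos: [0.5026, -0.1947, 0.2051]
tool_rot: [-180.0, -0.0, 70.0]
force: [1.5, -0.1, -1.0]
grip_width: 0.0386
```

Request:
{"name": "move_arm", "arguments": {
  "steps": [
    [3,2.96,-0.37,0,0,0,-0.049],
    [3,2.97,-0.22,0,0,0,-0.049],
    [3,2.98,-0.08,0,0,0,-0.049],
    [3,2.98,0.07,0,0,0,-0.049],
    [3,2.97,0.21,0,0,0,-0.049]
  ]
}}

```text
time_s: 6.22
tool_pos: [0.5362, -0.0496, 0.205]
tool_rot: [-180.0, -0.0, 84.0]
force: [0.1, -0.6, -0.3]
grip_width: 0.039
```

Request:
{"name": "move_arm", "arguments": {
  "steps": [
    [3,2.96,0.36,0,0,0,-0.049],
    [3,2.94,0.5,0,0,0,-0.049],
    [3,2.91,0.64,0,0,0,-0.049],
    [3,0,0,0,0,0,0],
    [3,0,0,0,0,0,0]
  ]
}}

```text
time_s: 6.63
tool_pos: [0.5565, 0.0389, 0.2047]
tool_rot: [-180.0, 0.0, 92.6]
force: [0.1, -1.7, -0.7]
grip_width: 0.0389
```

Request:
{"name": "move_arm", "arguments": {
  "steps": [
    [3,0,0,0,0,0,0],
    [3,0,0,0,0,0,0],
    [3,0,0,0,0,0,0],
    [3,0,0,0,0,0,0]
  ]
}}

```text
time_s: 6.97
tool_pos: [0.5564, 0.035, 0.2053]
tool_rot: [180.0, -0.0, 92.2]
force: [-0.1, -0.1, -1.2]
grip_width: 0.0392
```

Run:
```python
from h import *
c=cam('wrist','w_in1')
o=env.get_obs();print(o['grip_width'],o['force'],o['joint_velocities'])
e=np.array([.5578,.0362]);y=np.radians(o['tool_rot'][2]);t=e-0.0011*np.array([np.cos(y),np.sin(y)])
plan([*t,.171],92,3,1.5)
```

```text
0.03857959900178239 [-0.55562355 -0.07270007 -1.20137913] [-0.13740275  0.03858899 -0.22613064 -0.00659901 -0.0493065  -0.00670539
  0.05665824]
[3, -0.01, 0.05, 1.14, 0.0001, -0.0, 0.0011]
[3, -0.01, 0.05, 1.14, 0.0001, -0.0, 0.0011]
[3, -0.01, 0.05, 1.14, 0.0001, -0.0, 0.0011]
n 3 at [0.5564 0.0352 0.2053] [179.99  -0.    92.19] t 7.0167
```

View pics/w_in1.png

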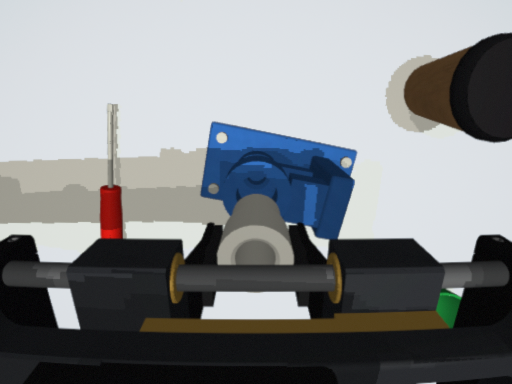

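Run:
```python
from h import *
c=load('w_in1');T=np.linalg.inv(c['extrinsics'])@np.linalg.inv(c['mount']);zt=T[2,3]+.0008;print(T[:3,3])
b=fitcirc(c,(.5564,.0355),0,[(.02,zt),(.0108,zt-.002)],.006,arc=(12,172));print(b,intool(c,[*b[1],zt]))
for arc in((20,160),(-20,200)):
  e=fitcirc(c,(.5575,.036),0,[(.03,.1)],.006,arc=arc);print(e)
overlay(c,'ov_in1',b[1],[(.02,zt),(.0108,zt-.002),(.017,zt-.062)],140,110,380,310,3)
im=cv2.imread('pics/ov_in1.png');a=np.linspace(0,2*np.pi,100);u=(proj(c,np.c_[e[1][0]+.03*np.cos(a),e[1][1]+.03*np.sin(a),.1+0*a])-[140,110]+.5)*3
cv2.polylines(im,[u.astype(np.int32)],True,(0,0,255),1);cv2.imwrite('pics/ov_in1.png',im)
```

```text
[0.55638218 0.03499111 0.20525517]
(np.float64(301.76511856812704), (0.5564, 0.036)) [ 1.00750028e-03  5.61625059e-05 -7.99984569e-04]
(np.float64(106.39766410240173), (0.5575, 0.036))
(np.float64(79.2143450078103), (0.5575, 0.036))
```

View pics/ov_in1.png

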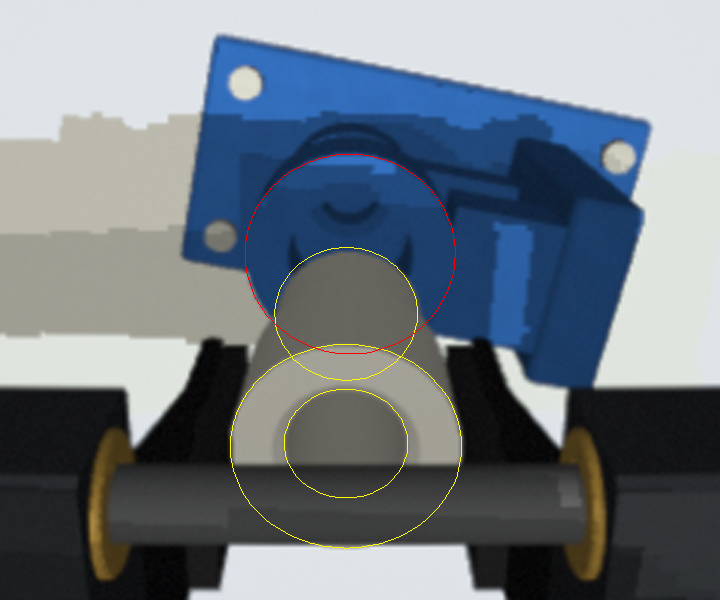

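Request:
{"name": "move_arm", "arguments": {
  "steps": [
    [3,0,0.06,1.1,0,0,0],
    [3,0,0.06,1.1,0,0,0],
    [3,0,0,0.8,0,0,0],
    [3,0,0,0,0,0,0],
    [3,0,0,0,0,0,0]
  ]
}}

```text
time_s: 7.43
tool_pos: [0.5569, 0.0362, 0.174]
tool_rot: [-179.9, 0.0, 92.3]
force: [0.0, 0.6, -0.0]
grip_width: 0.0388
```

Request:
{"name": "move_arm", "arguments": {
  "steps": [
    [3,0,0,0,0,0,0],
    [3,0,0,0,0,0,0],
    [3,0,0,0,0,0,0]
  ]
}}

```text
time_s: 7.68
tool_pos: [0.558, 0.0363, 0.1757]
tool_rot: [179.9, -0.0, 92.3]
force: [0.5, -0.5, -0.4]
grip_width: 0.0387
```

Run:
```python
from h import *
c=cam('wrist','w_in2');T=np.linalg.inv(c['extrinsics'])@np.linalg.inv(c['mount']);zt=T[2,3]+.0008;print(T[:3,3],env.get_obs()['force'])
b=fitcirc(c,(.5576,.0365),0,[(.02,zt),(.0108,zt-.002)],.006,arc=(12,172));print(b,intool(c,[*b[1],zt]))
for arc in((20,160),(-20,200)):
  e=fitcirc(c,(.5575,.036),0,[(.03,.1)],.006,arc=arc);print(e)
cam('side','d2');cam('scene','s2')
crop('d2',200,130,310,250,5,'d2a');crop('s2',220,140,320,240,5,'s2a')
a=np.hstack([cv2.resize(cv2.imread('pics/d2a.png'),(400,436)),cv2.resize(cv2.imread('pics/s2a.png'),(400,436))]);cv2.imwrite('pics/ds2.png',a)
```

```text
[0.55796436 0.03631514 0.17566336] [ 0.06299904 -0.01289053 -0.01775011]
(np.float64(306.01303224541624), (0.55785, 0.03725)) [ 9.38863718e-04 -7.60568616e-05 -7.99872564e-04]
(np.float64(83.22410430050815), (0.5575, 0.03625))
(np.float64(72.17569140556056), (0.55775, 0.03625))
```

View pics/ds2.png

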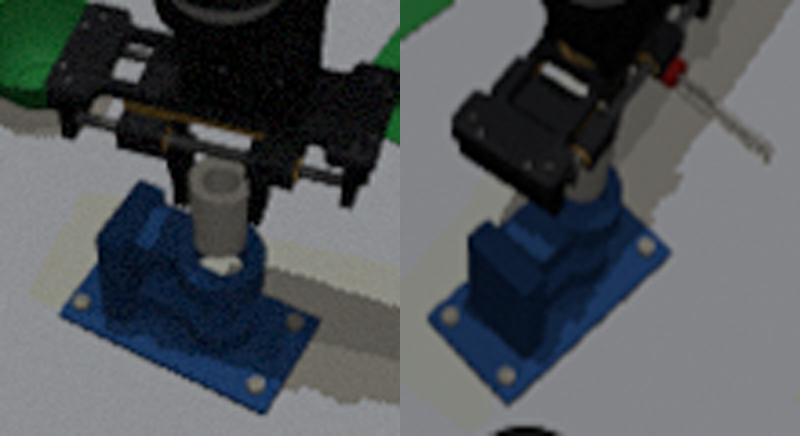

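Request:
{"name": "move_arm", "arguments": {
  "steps": [
    [3,-0.1,0,0.5,0,0,0],
    [3,0,0,0.5,0,0,0],
    [3,0,0,0.4,0,0,0],
    [3,0,0,0.3,0,0,0],
    [3,0,0,0.0,0,0,0]
  ]
}}

```text
time_s: 8.25
tool_pos: [0.557, 0.0352, 0.157]
tool_rot: [-179.9, 0.0, 92.3]
force: [-0.5, 0.3, -0.2]
grip_width: 0.0387
```

Request:
{"name": "move_arm", "arguments": {
  "steps": [
    [3,0,0,0,0,0,0],
    [3,0,0,0,0,0,0]
  ]
}}

```text
time_s: 8.42
tool_pos: [0.5578, 0.0353, 0.1582]
tool_rot: [180.0, -0.0, 92.3]
force: [-0.1, 0.0, -1.1]
grip_width: 0.0389
```

Run:
```python
from h import *
c=cam('wrist','w_in3');T=np.linalg.inv(c['extrinsics'])@np.linalg.inv(c['mount']);zt=T[2,3]+.0008;print(T[:3,3],env.get_obs()['force'],env.get_obs()['wrist_torque'],env.get_obs()['tool_rot'])
b=fitcirc(c,(.5576,.0365),0,[(.02,zt),(.0108,zt-.002)],.006,arc=(12,172));print(b,intool(c,[*b[1],zt]))
for arc in((20,160),(-20,200)):
  e=fitcirc(c,(.5575,.036),0,[(.03,.1)],.006,arc=arc);print(e)
```

```text
[0.5577889  0.03527585 0.15823309] [ 0.28183656 -0.67274118 -1.49223782] [-0.09252796  0.02238241  0.01399708] [ 1.79977185e+02 -4.05792137e-03  9.22911093e+01]
(np.float64(306.357077055791), (0.55785, 0.03625)) [ 0.00097095  0.00010021 -0.00079995]
(np.float64(84.11848751347237), (0.5575, 0.03625))
(np.float64(69.3336912442584), (0.55775, 0.03625))
```

Request:
{"name": "move_arm", "arguments": {
  "steps": [
    [3,0,0,0.3,0,0,0],
    [3,0,0,0.4,0,0,0],
    [3,0,0,0.4,0,0,0],
    [3,0,0,0.4,0,0,0],
    [3,0,0,0,0,0,0]
  ]
}}

```text
time_s: 8.88
tool_pos: [0.557, 0.0352, 0.142]
tool_rot: [-179.9, 0.0, 92.3]
force: [-1.2, 0.7, -0.1]
grip_width: 0.0387
```

Request:
{"name": "move_arm", "arguments": {
  "steps": [
    [3,0,0,0.3,0,0,0],
    [3,0,0,0.3,0,0,0],
    [3,0,0,0.2,0,0,0],
    [3,0,0,0.2,0,0,0],
    [3,0,0,0,0,0,0]
  ]
}}

```text
time_s: 9.3
tool_pos: [0.5574, 0.0352, 0.1327]
tool_rot: [-180.0, 0.0, 92.3]
force: [-0.7, 0.3, -1.2]
grip_width: 0.0387
```

Request:
{"name": "move_arm", "arguments": {
  "steps": [
    [3,0,0,0.2,0,0,0],
    [3,0,0,0.2,0,0,0],
    [3,0,0,0,0,0,0],
    [3,0,0,0,0,0,0],
    [3,0,0,0,0,0,0]
  ]
}}

```text
time_s: 9.72
tool_pos: [0.5577, 0.0353, 0.1292]
tool_rot: [180.0, -0.0, 92.3]
force: [0.4, -0.8, -0.1]
grip_width: 0.0388
```

Request:
{"name": "move_arm", "arguments": {
  "steps": [
    [3,0,0,0.1,0,0,0],
    [3,0,0,0,0,0,0],
    [3,0,0,0,0,0,0]
  ]
}}

```text
time_s: 9.97
tool_pos: [0.5577, 0.0353, 0.1282]
tool_rot: [180.0, -0.0, 92.3]
force: [0.0, -0.0, -0.5]
grip_width: 0.0385
```

Request:
{"name": "move_arm", "arguments": {
  "steps": [
    [3,0,0,0.1,0,0,0],
    [3,0,0,0,0,0,0],
    [3,0,0,0.05,0,0,0],
    [3,0,0,0,0,0,0],
    [3,0,0,0,0,0,0]
  ]
}}

```text
time_s: 10.38
tool_pos: [0.5579, 0.0353, 0.1271]
tool_rot: [180.0, -0.0, 92.3]
force: [-1.0, -0.2, 3.3]
grip_width: 0.0385
```

Request:
{"name": "move_arm", "arguments": {
  "steps": [
    [3,0,0,0.05,0,0,0],
    [3,0,0,0,0,0,0],
    [3,0,0,0,0,0,0]
  ]
}}

```text
time_s: 10.63
tool_pos: [0.5579, 0.0353, 0.1271]
tool_rot: [180.0, -0.0, 92.3]
force: [-1.8, -0.3, 7.7]
grip_width: 0.0392
```

Run:
```python
from h import *
cam('side','d3');c=cam('wrist','w_in4')
crop('d3',220,150,300,240,6,'d3a');crop('w_in4',150,120,370,310,3,'w_in4a')
print(env.get_obs()['force'])
```

```text
[-2.51071378 -0.86956508  5.63999987]
```

View pics/d3a.png

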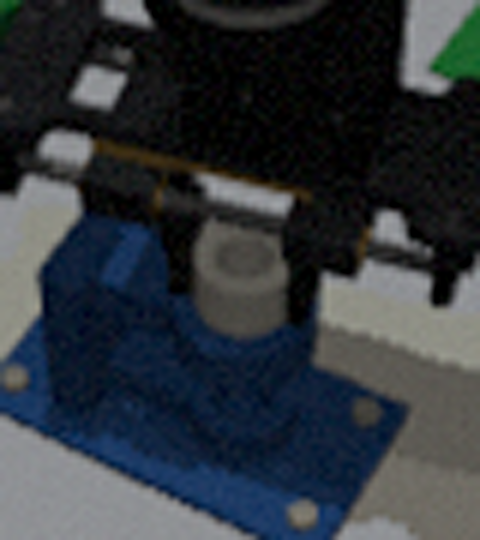

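View pics/w_in4a.png

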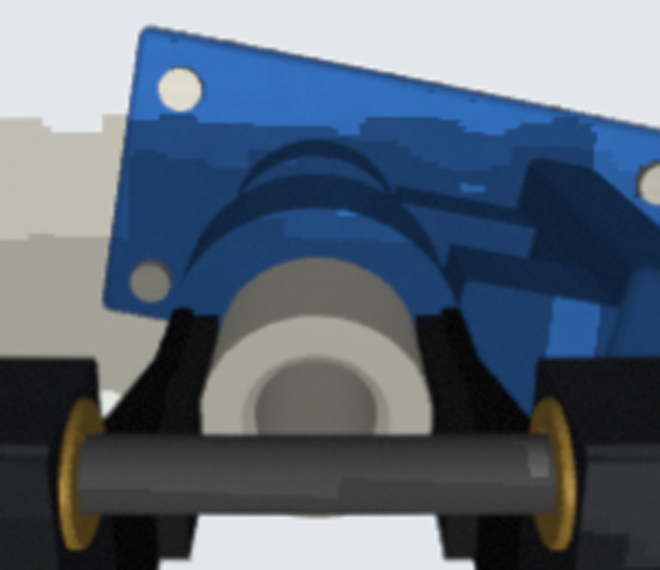

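Request:
{"name": "move_arm", "arguments": {
  "steps": [
    [4.4,0,0,-0.03,0,0,0],
    [6,0,0,0,0,0,0],
    [6,0,0,0,0,0,0],
    [6,0,0,0,0,0,0],
    [6,0,0,0,0,0,0]
  ]
}}

```text
time_s: 11.15
tool_pos: [0.5575, 0.0353, 0.1262]
tool_rot: [-180.0, 0.0, 92.3]
force: [-0.1, -0.2, -0.6]
grip_width: 0.0578
```

Request:
{"name": "move_arm", "arguments": {
  "steps": [
    [6,0,0,-1,0,0,0],
    [6,0,0,-2,0,0,0],
    [6,0,0,-3,0,0,0],
    [6,0,0,-3,0,0,0],
    [6,0,0,-3,0,0,0]
  ]
}}

```text
time_s: 11.57
tool_pos: [0.5575, 0.035, 0.2484]
tool_rot: [180.0, 0.0, 92.3]
force: [0.7, 0.6, -0.6]
grip_width: 0.0603
```

Request:
{"name": "move_arm", "arguments": {
  "steps": [
    [8,1.0,0,0,0,0,0],
    [8,0,0,0,0,0,0],
    [8,0,0,0,0,0,0],
    [8,0,0,0,0,0,0],
    [8,0,0,0,0,0,0]
  ]
}}

```text
time_s: 11.98
tool_pos: [0.5565, 0.0447, 0.2452]
tool_rot: [-179.9, 0.0, 92.3]
force: [-0.3, 0.1, 0.1]
grip_width: 0.0785
```

Run:
```python
from h import *
c=cam('wrist','w_p1')
rad=[(.02,.128),(.0108,.126)]
b=fitcirc(c,(.5577,.0362),0,rad);print(b,intool(c,[*b[1],.128]))
e=fitcirc(c,(.5577,.0362),0,[(.03,.1)]);print(e)
overlay(c,'ov_p1',b[1],rad+[(.03,.1)],150,100,350,240,4)
o=env.get_obs();print(o['tool_pos'],o['tool_rot'])
plan([.482,.348,.305],126,8.7,3.6)
```

```text
(np.float64(256.1074341400368), (0.5581999999999999, 0.0362)) [-0.00846368  0.00159457  0.11722019]
(np.float64(86.46676816373336), (0.5577, 0.03545))
[0.55665139 0.04474105 0.2453336 ] [-1.79882264e+02  3.80189589e-02  9.22649514e+01]
[8.7, 3.4, -0.7, -0.66, -0.0002, 0.0, -0.0654]
[8.7, 3.44, -0.47, -0.66, -0.0002, 0.0, -0.0654]
[8.7, 3.46, -0.25, -0.66, -0.0002, 0.0, -0.0654]
[8.7, 3.47, -0.02, -0.66, -0.0002, 0.0, -0.0654]
[8.7, 3.46, 0.21, -0.66, -0.0002, 0.0, -0.0654]
[8.7, 3.44, 0.43, -0.66, -0.0002, 0.0, -0.0654]
[8.7, 3.41, 0.66, -0.66, -0.0002, 0.0, -0.0654]
[8.7, 3.36, 0.88, -0.66, -0.0002, 0.0, -0.0654]
[8.7, 3.29, 1.1, -0.66, -0.0002, 0.0, -0.0654]
n 9 at [0.5567 0.0447 0.2453] [-1.7988e+02  4.0000e-02  9.2260e+01] t 12.0333
```

View pics/ov_p1.png

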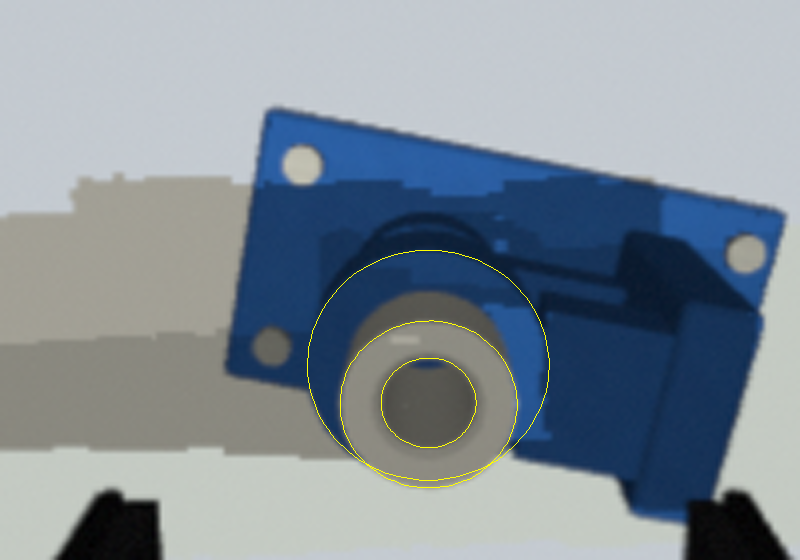

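Request:
{"name": "move_arm", "arguments": {
  "steps": [
    [8.7,3.4,-0.7,-0.66,0,0,-0.065],
    [8.7,3.44,-0.47,-0.66,0,0,-0.065],
    [8.7,3.46,-0.25,-0.66,0,0,-0.065],
    [8.7,3.47,-0.02,-0.66,0,0,-0.065],
    [8.7,3.46,0.21,-0.66,0,0,-0.065]
  ]
}}

```text
time_s: 12.45
tool_pos: [0.5151, 0.2147, 0.2791]
tool_rot: [-179.9, 0.0, 111.1]
force: [0.6, 0.2, -0.4]
grip_width: 0.087
```

Request:
{"name": "move_arm", "arguments": {
  "steps": [
    [8.7,3.44,0.43,-0.66,0,0,-0.065],
    [8.7,3.41,0.66,-0.66,0,0,-0.065],
    [8.7,3.36,0.88,-0.66,0,0,-0.065],
    [8.7,3.29,1.1,-0.66,0,0,-0.065],
    [8.7,0,0,0,0,0,0]
  ]
}}

```text
time_s: 12.87
tool_pos: [0.4789, 0.3574, 0.3057]
tool_rot: [180.0, -0.3, 126.6]
force: [-1.6, 0.7, -0.9]
grip_width: 0.0869
```

Request:
{"name": "move_arm", "arguments": {
  "steps": [
    [8.7,0,0,0,0,0,0],
    [8.7,0,0,0,0,0,0],
    [8.7,0,0,0,0,0,0],
    [8.7,0,0,0,0,0,0],
    [8.7,0,0,0,0,0,0]
  ]
}}

```text
time_s: 13.28
tool_pos: [0.4836, 0.3472, 0.3058]
tool_rot: [-180.0, 0.0, 125.7]
force: [0.5, -0.4, -0.1]
grip_width: 0.0875
```

Run:
```python
from h import *
c=cam('wrist','w_sp3')
o=env.get_obs();print(o['tool_pos'],o['tool_rot'])
g=c['img'].astype(int);red=((g[:,:,0]>150)&(g[:,:,1]<90)&(g[:,:,2]<90)); 
b=fitcirc(c,(.484,.347),0,[(.012,.17)],.01,ch=0);print(b,intool(c,[*b[1],.17]))
b=fitcirc(c,(.484,.347),0,[(.012,.17)],.01);print(b,intool(c,[*b[1],.17]))
s=fitcirc(c,(.484,.347),0,[(.016,.128)],.01);print(s)
overlay(c,'ov_sp3',b[1],[(.012,.17),(.016,.128),(.01,.055)],150,100,350,240,4)
```

```text
[0.48346157 0.34745653 0.30585413] [-1.79999124e+02  5.79944701e-03  1.25695943e+02]
(np.float64(94.39456493896319), (0.48175, 0.352)) [0.00501869 0.0013369  0.13577124]
(np.float64(100.87454478534596), (0.48075, 0.35175)) [0.00539866 0.00037872 0.13577133]
(np.float64(101.66078718422237), (0.4865, 0.34624999999999995))
```

View pics/ov_sp3.png

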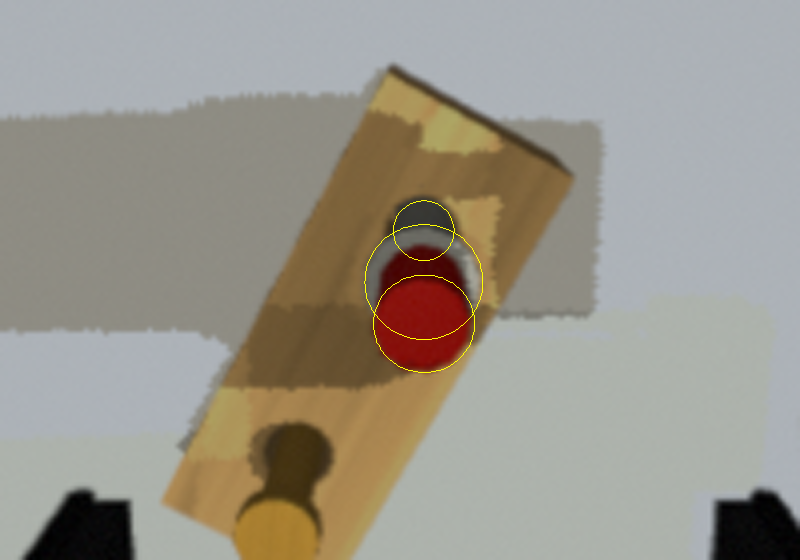

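Run:
```python
from h import *
c=load('w_sp3')
def px(p): return (np.array(p)+.5)/4-.5+[150,100]
print('top',onz(c,[px((424,324.5))],.17),'shoulder bottom',onz(c,[px((423.5,273))],.122), onz(c,[px((423.5,273))],.128))
crop('w_sp3',220,140,290,200,10,'w_sp3a')
s=load('s1');d=load('d1')
```

```text
top [[0.48090976 0.35168306 0.17      ]] shoulder bottom [[0.48006767 0.35273247 0.122     ]] [[0.47924969 0.35386555 0.128     ]]
```

View pics/w_sp3a.png

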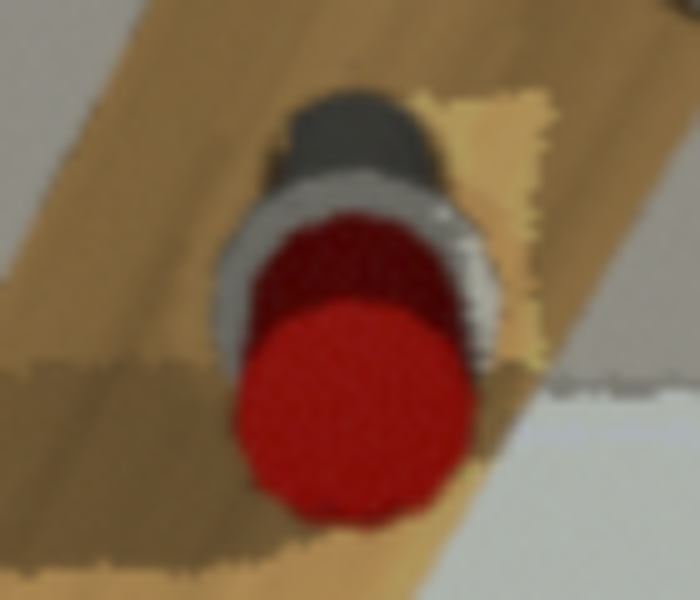

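Run:
```python
from h import *
c=load('w_sp3')
q=lambda p:(np.array(p)+.5)/10-.5+[220,140]
a=np.linspace(0,2*np.pi,360)
def circ(x,y,r,z): return proj(c,np.c_[x+r*np.cos(a),y+r*np.sin(a),z+0*a])
t=onz(c,[q((355.5,411))],.17)[0];print('top',t)
for n,r,z,row in [('gripbase',.012,.128,213),('shoulder top..bot',.016,.122,168),('shaft at rack',.010,.055,90),]:
    u=circ(t[0],t[1],r,z);print(n,'pred row',u[:,1].min(),'cols',u[:,0].min(),u[:,0].max(),'obs row',q((0,row))[1])
print('obs cols grip base',q((247,0))[0],q((465,0))[0],'shoulder',q((213,0))[0],q((500,0))[0],'shaft',q((288,0))[0],q((440,0))[0])
```

```text
top [0.48044712 0.35147321 0.17      ]
gripbase pred row 159.36345671146861 cols 244.04438811505312 266.183111801581 obs row 160.85
shoulder top..bot pred row 154.6465989708569 cols 240.61437696993366 269.61618204121487 obs row 156.35
shaft at rack pred row 149.72689705120825 cols 247.5477141205495 262.7139153897824 obs row 148.55
obs cols grip base 244.25 266.05 shoulder 240.85 269.55 shaft 248.35 263.55
```

Request:
{"name": "move_arm", "arguments": {
  "steps": [
    [6,0.11,0.01,3,0,0,0],
    [6,0.11,0.01,3,0,0,0],
    [6,0.11,0.01,3,0,0,0],
    [6,0.11,0.01,3,0,0,0],
    [6,0.1,0,2,0,0,0]
  ],
  "force": 40
}}

```text
time_s: 13.75
tool_pos: [0.4792, 0.3519, 0.1629]
tool_rot: [-179.8, 0.0, 125.8]
force: [-0.2, -1.1, -0.4]
grip_width: 0.0639
```

Request:
{"name": "move_arm", "arguments": {
  "steps": [
    [6,0,0,0.5,0,0,0],
    [6,0,0,0,0,0,0],
    [6,0,0,0,0,0,0],
    [6,0,0,0,0,0,0]
  ]
}}

```text
time_s: 14.08
tool_pos: [0.4813, 0.3538, 0.163]
tool_rot: [179.8, -0.0, 125.8]
force: [-0.0, 0.1, -0.1]
grip_width: 0.0603
```

Run:
```python
from h import *
c=cam('wrist','w_sp4');o=env.get_obs();print(o['tool_pos'],o['tool_rot'],o['grip_width'])
yaw=o['tool_rot'][2]
b=fitcirc(c,(.4805,.3515),0,[(.012,.17)],.008,arc=(yaw-80,yaw+80));print(b,intool(c,[*b[1],.17]))
overlay(c,'ov_sp4',b[1],[(.012,.17),(.016,.128)],140,180,380,384,3)
```

```text
[0.48131942 0.3538434  0.1630649 ] [ 1.79788420e+02 -1.77737300e-02  1.25789158e+02] 0.05999165478880577
(np.float64(88.33231422161191), (0.4795, 0.353)) [ 0.00045189 -0.00192866 -0.00697574]
```

View pics/ov_sp4.png

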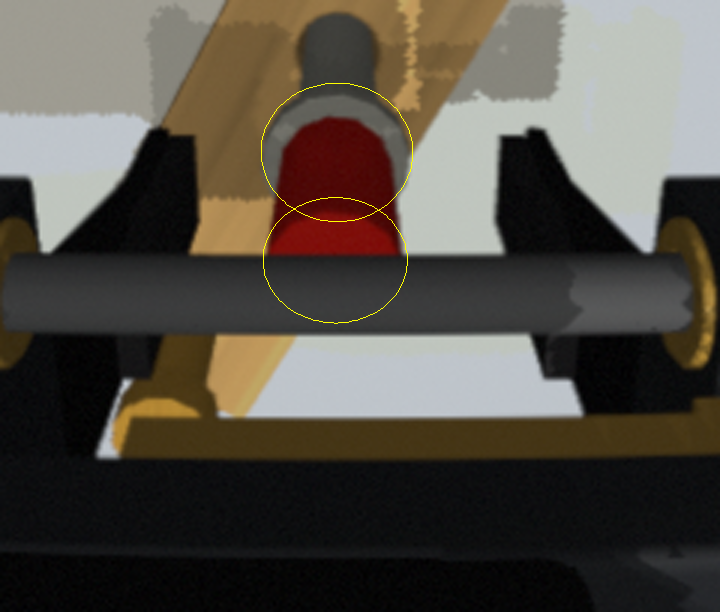

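Request:
{"name": "move_arm", "arguments": {
  "steps": [
    [6,0.05,-0.12,0.2,0,0,0],
    [6,0,-0.12,0.2,0,0,0],
    [6,0,0,0,0,0,0],
    [1.5,0,0,0,0,0,0],
    [1.5,0,0,0,0,0,0]
  ],
  "force": 40
}}

```text
time_s: 14.55
tool_pos: [0.4779, 0.3522, 0.157]
tool_rot: [180.0, -0.0, 125.8]
force: [0.6, 0.9, -1.2]
grip_width: 0.0532
```

Request:
{"name": "move_arm", "arguments": {
  "steps": [
    [1.5,0,0,0,0,0,0],
    [1.5,0,0,0,0,0,0],
    [1.5,0,0,0,0,0,0],
    [1.5,0,0,0,0,0,0],
    [1.5,0,0,0,0,0,0]
  ]
}}

```text
time_s: 14.97
tool_pos: [0.4781, 0.3523, 0.1569]
tool_rot: [180.0, 0.0, 125.8]
force: [0.4, 0.1, -0.7]
grip_width: 0.0232
```

Run:
```python
from h import *
c=cam('wrist','w_sp5');o=env.get_obs();print(o['tool_pos'],o['tool_rot'],o['grip_width'],o['force'])
crop('w_sp5',140,150,380,350,3,'w_sp5a')
```

```text
[0.47809284 0.35235452 0.15691805] [ 1.79963295e+02 -2.71835827e-04  1.25809565e+02] 0.02285804232384722 [1.09958989 0.648787   0.13317801]
```

View pics/w_sp5a.png

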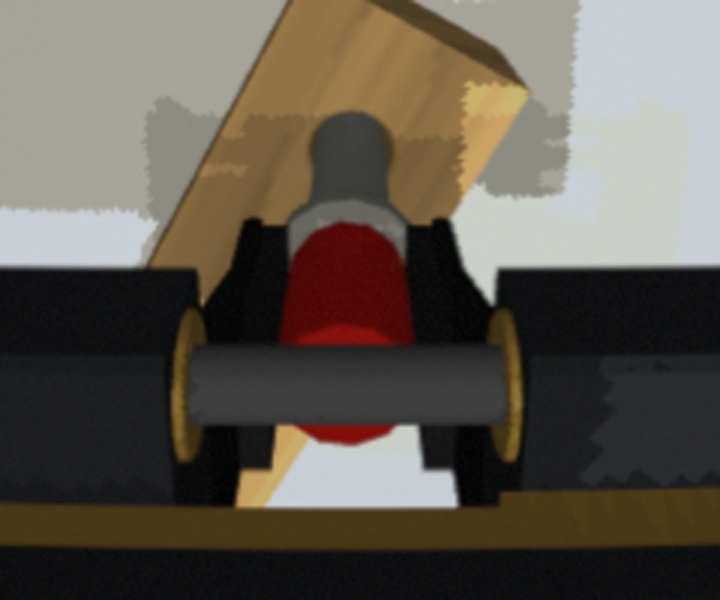

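Request:
{"name": "move_arm", "arguments": {
  "steps": [
    [1.5,0,0,-1,0,0,0],
    [1.5,0,0,-2,0,0,0],
    [1.5,0,0,-2.5,0,0,0],
    [1.5,0,0,-2.5,0,0,0],
    [1.5,0,0,-2.5,0,0,0]
  ]
}}

```text
time_s: 15.43
tool_pos: [0.4774, 0.3518, 0.2629]
tool_rot: [-179.9, 0.0, 125.8]
force: [0.5, -0.5, -2.6]
grip_width: 0.023
```

Request:
{"name": "move_arm", "arguments": {
  "steps": [
    [1.5,0,0,-2.5,0,0,0],
    [1.5,0,0,-2,0,0,0],
    [1.5,0,0,0,0,0,0],
    [1.5,0,0,0,0,0,0],
    [1.5,0,0,0,0,0,0]
  ]
}}

```text
time_s: 15.85
tool_pos: [0.4772, 0.3517, 0.3052]
tool_rot: [-179.8, 0.0, 125.8]
force: [-1.0, -0.1, -3.0]
grip_width: 0.0232
```

Run:
```python
from h import *
c=cam('wrist','w_sp6');o=env.get_obs();print(o['tool_pos'],o['tool_rot'],o['grip_width'],o['force'])
crop('w_sp6',140,150,380,350,3,'w_sp6a')
cam('side','d4');cam('scene','s4')
print(proj(load('d4'),[o['tool_pos']]),proj(load('s4'),[o['tool_pos']]))
plan([.558,.035,.305],93,1.5,3.2)
```

```text
[0.4770278  0.35160398 0.3046597 ] [-1.79786542e+02  1.81903426e-02  1.25812395e+02] 0.023046186117764263 [ 0.58700906 -0.52200693 -2.64418886]
[[238.85192167 297.9904886 ]] [[406.7439806  185.41647852]]
[1.5, -2.76, -1.09, 0.0, -0.0003, 0.0001, 0.0521]
[1.5, -2.82, -0.94, 0.0, -0.0003, 0.0001, 0.0521]
[1.5, -2.86, -0.8, 0.0, -0.0003, 0.0001, 0.0521]
[1.5, -2.9, -0.65, 0.0, -0.0003, 0.0001, 0.0521]
[1.5, -2.93, -0.49, 0.0, -0.0003, 0.0001, 0.0521]
[1.5, -2.95, -0.34, -0.0, -0.0003, 0.0001, 0.0521]
[1.5, -2.97, -0.19, -0.0, -0.0003, 0.0001, 0.0521]
[1.5, -2.97, -0.03, -0.0, -0.0003, 0.0001, 0.0521]
[1.5, -2.97, 0.12, -0.0, -0.0003, 0.0001, 0.0521]
[1.5, -2.96, 0.28, -0.0, -0.0003, 0.0001, 0.0521]
[1.5, -2.94, 0.43, -0.0, -0.0003, 0.0001, 0.0521]
n 11 at [0.4772 0.3517 0.3048] [-1.7980e+02  2.0000e-02  1.2581e+02] t 16.0
```

View pics/w_sp6a.png

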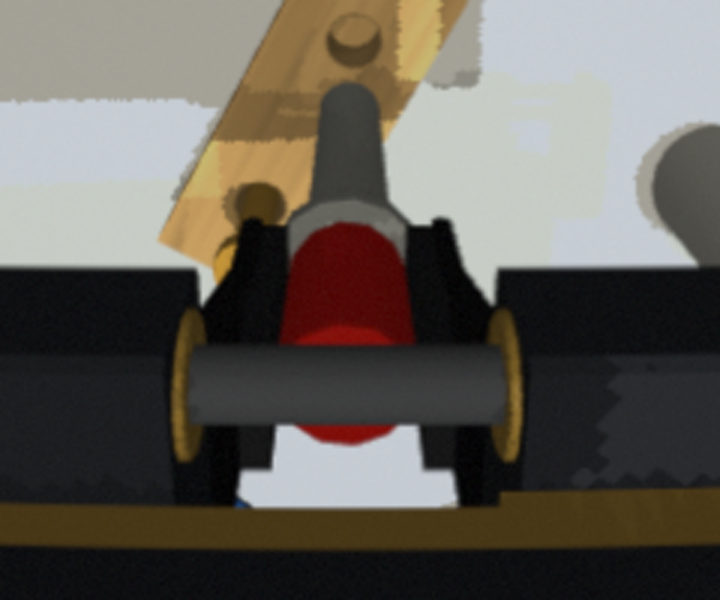

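View pics/s4.png

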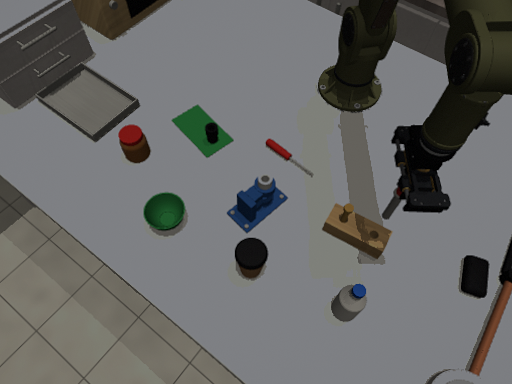

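```bash
cat > sp.py <<'E'
from h import *
from scipy.optimize import least_squares
a=np.linspace(0,2*np.pi,180)
def pr(c,P): # tool-frame pts
    c2=dict(c);c2['extrinsics']=np.linalg.inv(c['mount']);return proj(c2,P)
def ring(p,r,z): # axis: (x+tx*z, y+ty*z, z)
    x,y,tx,ty=p;return np.c_[x+tx*z+r*np.cos(a),y+ty*z+r*np.sin(a),z+0*a]
def obs(c,p,zt=.147):
    o=[]
    t=np.vstack([pr(c,ring(p,.010,zt-.003)),pr(c,ring(p,.007,zt))]);o+=[t[:,1].min()]
    m=pr(c,ring(p,.010,zt-.02));o+=[(m[:,0].min()+m[:,0].max())/2]
    s=pr(c,ring(p,.016,zt-.118));o+=[(s[:,0].min()+s[:,0].max())/2]
    g=pr(c,ring(p,.012,zt-.118));o+=[g[:,1].min()]
    d=pr(c,ring(p,.0115,zt-.160));o+=[(d[:,0].min()+d[:,0].max())/2,d[:,1].max()]
    return np.array(o)
def fit(c,meas,zt=.147):
    r=least_squares(lambda p:obs(c,p,zt)-meas,[0,0,0,0],x_scale=[.001,.001,.01,.01]);return r.x,r.fun
E
python3 - <<'E'
from sp import *
c=load('w_sp6')
k=lambda X,o:(X+.5)/3-.5+o
m=np.array([k(82,150),k(350,140),k(347.5,140),k(222,150),k(347.5,140),k(443,150)])
p,f=fit(c,m);print(p,f.round(2)); print('tip tool',p[0]+p[2]*.147,p[1]+p[3]*.147,'deg',np.degrees(p[2:]))
E
```

```text
[-0.00253814  0.00019297 -0.00982607  0.00634826] [ 0.7  -0.11  0.25 -1.69 -0.14  1.13]
tip tool -0.0039825724645097945 0.0011261611744830965 deg [-0.56299241  0.36372825]
```

Run:
```python
from h import *
plan([.5567,.0401,.305],93,1.5,3.2)
```

```text
[1.5, -2.72, -1.07, 0.0, -0.0003, 0.0001, 0.0521]
[1.5, -2.77, -0.93, 0.0, -0.0003, 0.0001, 0.0521]
[1.5, -2.82, -0.78, 0.0, -0.0003, 0.0001, 0.0521]
[1.5, -2.85, -0.63, 0.0, -0.0003, 0.0001, 0.0521]
[1.5, -2.88, -0.49, 0.0, -0.0003, 0.0001, 0.0521]
[1.5, -2.9, -0.33, -0.0, -0.0003, 0.0001, 0.0521]
[1.5, -2.92, -0.18, -0.0, -0.0003, 0.0001, 0.0521]
[1.5, -2.92, -0.03, -0.0, -0.0003, 0.0001, 0.0521]
[1.5, -2.92, 0.12, -0.0, -0.0003, 0.0001, 0.0521]
[1.5, -2.91, 0.27, -0.0, -0.0003, 0.0001, 0.0521]
[1.5, -2.89, 0.42, -0.0, -0.0003, 0.0001, 0.0521]
n 11 at [0.4772 0.3517 0.3048] [-1.7980e+02  2.0000e-02  1.2581e+02] t 16.0
```

Request:
{"name": "move_arm", "arguments": {
  "steps": [
    [1.5,-2.72,-1.07,0,0,0,0.052],
    [1.5,-2.77,-0.93,0,0,0,0.052],
    [1.5,-2.82,-0.78,0,0,0,0.052],
    [1.5,-2.85,-0.63,0,0,0,0.052],
    [1.5,-2.88,-0.49,0,0,0,0.052]
  ]
}}

```text
time_s: 16.42
tool_pos: [0.5144, 0.2071, 0.3062]
tool_rot: [-179.9, 0.0, 110.6]
force: [0.2, -0.2, -3.5]
grip_width: 0.0229
```

Request:
{"name": "move_arm", "arguments": {
  "steps": [
    [1.5,-2.9,-0.33,0,0,0,0.052],
    [1.5,-2.92,-0.18,0,0,0,0.052],
    [1.5,-2.92,-0.03,0,0,0,0.052],
    [1.5,-2.92,0.12,0,0,0,0.052],
    [1.5,-2.91,0.27,0,0,0,0.052]
  ]
}}

```text
time_s: 16.83
tool_pos: [0.55, 0.0655, 0.3064]
tool_rot: [-180.0, 0.0, 95.7]
force: [1.2, 0.2, -2.2]
grip_width: 0.023
```

Request:
{"name": "move_arm", "arguments": {
  "steps": [
    [1.5,-2.89,0.42,0,0,0,0.052],
    [1.5,0,0,0,0,0,0],
    [1.5,0,0,0,0,0,0],
    [1.5,0,0,0,0,0,0],
    [1.5,0,0,0,0,0,0]
  ]
}}

```text
time_s: 17.25
tool_pos: [0.5571, 0.0415, 0.3064]
tool_rot: [-180.0, -0.0, 93.1]
force: [-0.5, -0.6, -1.7]
grip_width: 0.0227
```

Request:
{"name": "move_arm", "arguments": {
  "steps": [
    [1.5,0,0,0,0,0,0],
    [1.5,0,0,0,0,0,0],
    [1.5,0,0,0,0,0,0],
    [1.5,0,0,0,0,0,0],
    [1.5,0,0,0,0,0,0]
  ]
}}

```text
time_s: 17.67
tool_pos: [0.5575, 0.0411, 0.3069]
tool_rot: [180.0, -0.0, 93.1]
force: [-0.1, -0.6, -1.7]
grip_width: 0.0234
```

Run:
```python
from h import *
c=cam('wrist','w_q1');o=env.get_obs();print(o['tool_pos'],o['tool_rot'],o['grip_width'],o['force'])
crop('w_q1',176,130,336,250,5,'w_q1a')
b=fitcirc(c,(.558,.0361),0,[(.02,.128)],.006);print(b,intool(c,[*b[1],.128]))
```

```text
[0.55747068 0.04101911 0.30687234] [ 1.79997480e+02 -3.75845846e-04  9.30621191e+01] 0.023079102518523662 [ 0.11086846 -0.03636262 -2.80170692]
(np.float64(154.13003773298956), (0.55825, 0.0361)) [-0.00504764  0.00049735  0.17888535]
```

View pics/w_q1a.png

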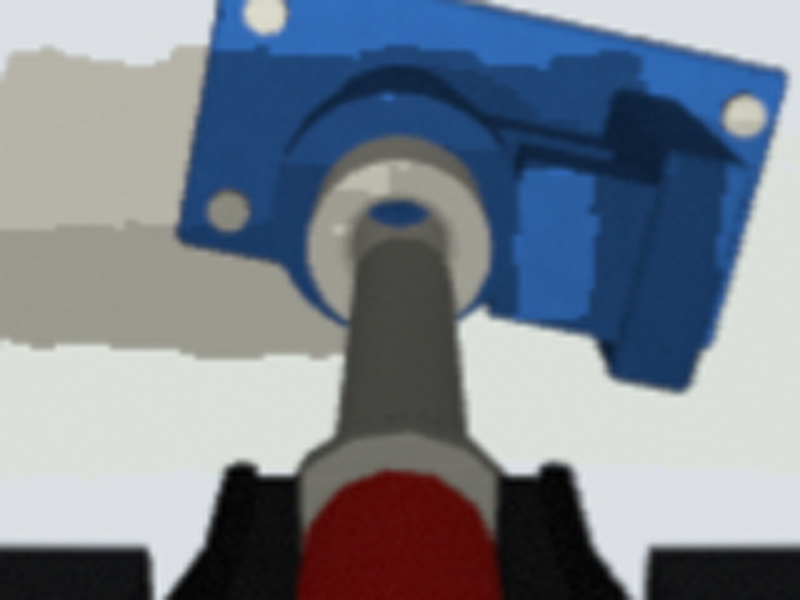

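Request:
{"name": "move_arm", "arguments": {
  "steps": [
    [1.5,-0.1,-0.06,0.7,0,0,0],
    [1.5,0,0,0.7,0,0,0],
    [1.5,0,0,0.6,0,0,0],
    [1.5,0,0,0.3,0,0,0],
    [1.5,0,0,0,0,0,0]
  ]
}}

```text
time_s: 18.13
tool_pos: [0.5563, 0.0398, 0.2824]
tool_rot: [-179.9, 0.0, 93.0]
force: [1.1, -0.4, -2.5]
grip_width: 0.023
```

Request:
{"name": "move_arm", "arguments": {
  "steps": [
    [1.5,0,0,0,0,0,0],
    [1.5,0,0,0,0,0,0],
    [1.5,0,0,0,0,0,0]
  ]
}}

```text
time_s: 18.38
tool_pos: [0.5572, 0.0398, 0.2842]
tool_rot: [180.0, -0.0, 93.0]
force: [0.1, -0.5, -2.9]
grip_width: 0.0232
```

Run:
```python
from sp import *
c=cam('wrist','w_q2');o=env.get_obs();print(o['tool_pos'],o['tool_rot'],o['grip_width'],o['force'])
b=fitcirc(c,(.558,.0361),0,[(.02,.128)],.006,arc=(93-100,93+100));print(b,intool(c,[*b[1],.128]))
x0,y0,k=206,140,7
im=cv2.resize(c['img'][140:220,206:306,::-1],None,fx=k,fy=k,interpolation=cv2.INTER_CUBIC).copy()
p=[-.0025,.0002,-.0098,.0063]
for R_,z,col in((.01,.144,(0,255,0)),(.007,.147,(0,255,0))):
    u=(pr(c,ring(p,R_,z))-[x0,y0]+.5)*k-.5;cv2.polylines(im,[u.astype(np.int32)],True,col,1)
for R_,z in((.02,.128),(.0108,.126)):
    u=(proj(c,np.c_[b[1][0]+R_*np.cos(a),b[1][1]+R_*np.sin(a),z+0*a])-[x0,y0]+.5)*k-.5;cv2.polylines(im,[u.astype(np.int32)],True,(0,255,255),1)
cv2.imwrite('pics/w_q2a.png',im)
cam('side','d5');cam('scene','s5')
A=cv2.resize(cv2.imread('pics/d5.png')[120:240,210:310],None,fx=4,fy=4,interpolation=2);B=cv2.resize(cv2.imread('pics/s5.png')[120:240,220:320],None,fx=4,fy=4,interpolation=2)
cv2.imwrite('pics/ds5.png',np.hstack([A,B]))
```

```text
[0.55717802 0.03981608 0.2842642 ] [ 1.79954212e+02 -1.21450531e-02  9.30372011e+01] 0.023302666241798217 [ 0.11864572  0.10649605 -2.77169679]
(np.float64(192.99939410129383), (0.55825, 0.0361)) [-0.00377485  0.00076194  0.15624369]
```

View pics/w_q2a.png

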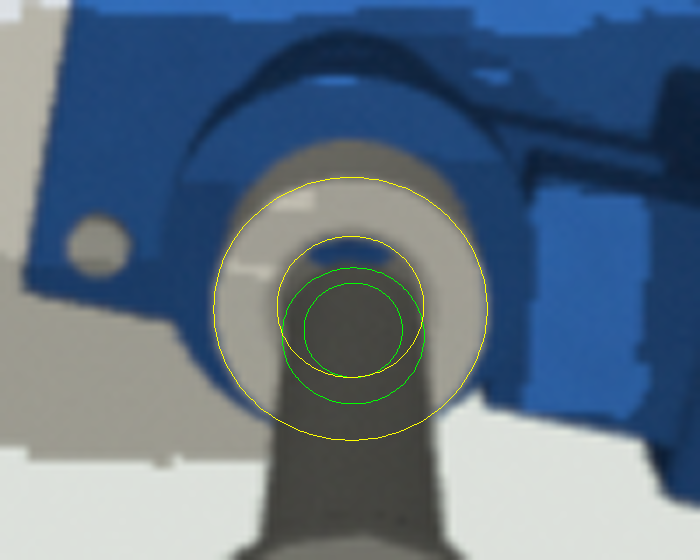

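View pics/ds5.png

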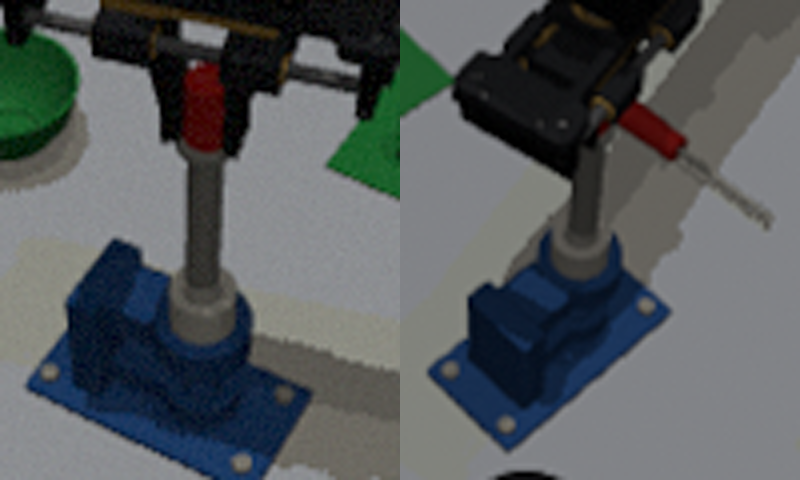

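Request:
{"name": "move_arm", "arguments": {
  "steps": [
    [1.5,0,-0.05,0.4,0,0,0],
    [1.5,0,0,0.4,0,0,0],
    [1.5,0,0,0.3,0,0,0],
    [1.5,0,0,0.2,0,0,0],
    [1.5,0,0,0,0,0,0]
  ]
}}

```text
time_s: 18.95
tool_pos: [0.5563, 0.0397, 0.2702]
tool_rot: [-180.0, 0.0, 93.0]
force: [0.2, -0.1, -1.7]
grip_width: 0.023
```

Request:
{"name": "move_arm", "arguments": {
  "steps": [
    [1.5,0,0,0,0,0,0],
    [1.5,0,0,0,0,0,0]
  ]
}}

```text
time_s: 19.12
tool_pos: [0.5565, 0.0398, 0.2709]
tool_rot: [180.0, -0.0, 93.0]
force: [0.4, 0.5, -2.8]
grip_width: 0.0232
```

Run:
```python
from sp import *
c=cam('wrist','w_q3');o=env.get_obs();print(o['tool_pos'],o['tool_rot'],o['grip_width'],o['force'],o['wrist_torque'])
crop('w_q3',206,140,306,240,6,'w_q3a')
```

```text
[0.55649565 0.03981027 0.27098716] [ 1.79988140e+02 -6.44431657e-03  9.30380867e+01] 0.023215154585764137 [ 0.48163102 -0.79938647 -2.48303898] [-0.13090624  0.03513728  0.05792969]
```

View pics/w_q3a.png

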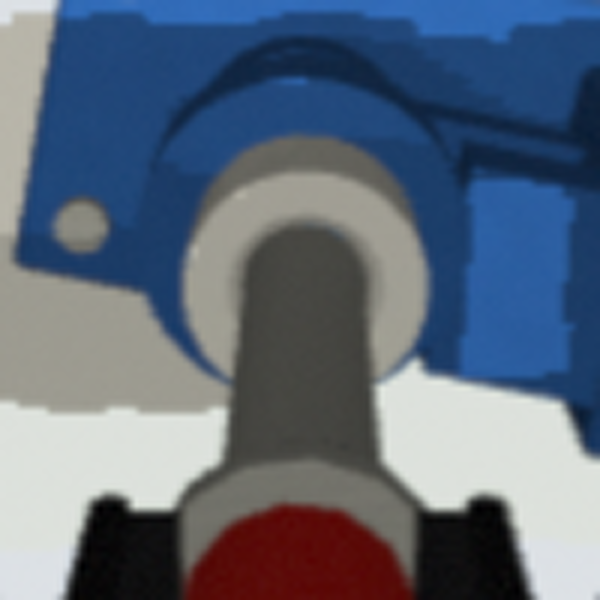

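Request:
{"name": "move_arm", "arguments": {
  "steps": [
    [1.5,0,0,0.3,0,0,0],
    [1.5,0,0,0.5,0,0,0],
    [1.5,0,0,0.5,0,0,0],
    [1.5,0,0,0.5,0,0,0],
    [1.5,0,0,0.2,0,0,0]
  ]
}}

```text
time_s: 19.58
tool_pos: [0.5562, 0.0396, 0.2497]
tool_rot: [-180.0, 0.0, 93.0]
force: [1.4, 0.3, -2.2]
grip_width: 0.0231
```

Request:
{"name": "move_arm", "arguments": {
  "steps": [
    [1.5,0,0,0,0,0,0],
    [1.5,0,0,0,0,0,0],
    [1.5,0,0,0,0,0,0]
  ]
}}

```text
time_s: 19.83
tool_pos: [0.5564, 0.0398, 0.2509]
tool_rot: [-180.0, -0.0, 93.0]
force: [0.1, -0.4, -2.6]
grip_width: 0.0233
```

Request:
{"name": "move_arm", "arguments": {
  "steps": [
    [1.5,0,0,0.4,0,0,0],
    [1.5,0,0,0.7,0,0,0],
    [1.5,0,0,0.7,0,0,0],
    [1.5,0,0,0.7,0,0,0],
    [1.5,0,0,0.3,0,0,0]
  ]
}}

```text
time_s: 20.25
tool_pos: [0.556, 0.0398, 0.2213]
tool_rot: [-179.9, 0.0, 93.0]
force: [-0.4, -0.7, -2.6]
grip_width: 0.0229
```

Request:
{"name": "move_arm", "arguments": {
  "steps": [
    [1.5,0,0,0.4,0,0,0],
    [1.5,0,0,0.7,0,0,0],
    [1.5,0,0,0.7,0,0,0],
    [1.5,0,0,0.7,0,0,0],
    [1.5,0,0,0,0,0,0]
  ]
}}

```text
time_s: 20.67
tool_pos: [0.5555, 0.0398, 0.196]
tool_rot: [-179.9, 0.0, 93.0]
force: [-0.2, 0.8, -2.3]
grip_width: 0.0226
```

Request:
{"name": "move_arm", "arguments": {
  "steps": [
    [1.5,0,0,0,0,0,0],
    [1.5,0,0,0,0,0,0],
    [1.5,0,0,0,0,0,0]
  ]
}}

```text
time_s: 20.92
tool_pos: [0.5565, 0.0398, 0.1982]
tool_rot: [180.0, -0.0, 93.0]
force: [0.2, -1.1, -2.9]
grip_width: 0.0233
```

Request:
{"name": "move_arm", "arguments": {
  "steps": [
    [1.5,0,0,0.4,0,0,0],
    [1.5,0,0,0.5,0,0,0],
    [1.5,0,0,0.4,0,0,0],
    [1.5,0,0,0.3,0,0,0],
    [1.5,0,0,0,0,0,0]
  ]
}}

```text
time_s: 21.33
tool_pos: [0.5561, 0.0398, 0.1809]
tool_rot: [-179.9, 0.0, 93.0]
force: [-0.4, -0.4, -2.2]
grip_width: 0.023
```

Request:
{"name": "move_arm", "arguments": {
  "steps": [
    [1.5,0,0,0.3,0,0,0],
    [1.5,0,0,0.3,0,0,0],
    [1.5,0,0,0.2,0,0,0],
    [1.5,0,0,0,0,0,0],
    [1.5,0,0,0,0,0,0]
  ]
}}

```text
time_s: 21.75
tool_pos: [0.5564, 0.0397, 0.1737]
tool_rot: [-180.0, 0.0, 93.0]
force: [0.2, 0.9, -3.0]
grip_width: 0.0236
```

Request:
{"name": "move_arm", "arguments": {
  "steps": [
    [1.5,0,0,0.3,0,0,0],
    [1.5,0,0,0.3,0,0,0],
    [1.5,0,0,0.2,0,0,0],
    [1.5,0,0,0,0,0,0],
    [1.5,0,0,0,0,0,0]
  ]
}}

```text
time_s: 22.17
tool_pos: [0.5563, 0.0397, 0.1656]
tool_rot: [-180.0, 0.0, 93.0]
force: [0.5, 0.1, -2.5]
grip_width: 0.0232
```

Request:
{"name": "move_arm", "arguments": {
  "steps": [
    [1.5,0,0,0.1,0,0,0],
    [1.5,0,0,0,0,0,0],
    [1.5,0,0,0.1,0,0,0],
    [1.5,0,0,0,0,0,0],
    [1.5,0,0,0,0,0,0]
  ]
}}

```text
time_s: 22.58
tool_pos: [0.5565, 0.0398, 0.1638]
tool_rot: [180.0, -0.0, 93.0]
force: [0.2, -0.5, -2.7]
grip_width: 0.0231
```

Request:
{"name": "move_arm", "arguments": {
  "steps": [
    [1.5,0,0,0.07,0,0,0],
    [1.5,0,0,0,0,0,0],
    [1.5,0,0,0.05,0,0,0],
    [1.5,0,0,0,0,0,0],
    [1.5,0,0,0,0,0,0]
  ]
}}

```text
time_s: 23.0
tool_pos: [0.5565, 0.0398, 0.1629]
tool_rot: [180.0, -0.0, 93.0]
force: [-0.6, -0.3, -0.5]
grip_width: 0.023
```

Request:
{"name": "move_arm", "arguments": {
  "steps": [
    [1.5,0,0,0.05,0,0,0],
    [1.5,0,0,0,0,0,0],
    [1.5,0,0,0,0,0,0]
  ]
}}

```text
time_s: 23.25
tool_pos: [0.5566, 0.0398, 0.1629]
tool_rot: [180.0, -0.0, 93.0]
force: [-2.6, -0.4, 4.6]
grip_width: 0.0232
```

Run:
```python
from h import *
cam('side','d6');cam('scene','s6')
A=cv2.resize(cv2.imread('pics/d6.png')[120:240,210:310],None,fx=4,fy=4,interpolation=2);B=cv2.resize(cv2.imread('pics/s6.png')[120:240,220:320],None,fx=4,fy=4,interpolation=2)
cv2.imwrite('pics/ds6.png',np.hstack([A,B]))
```

```text
(no output)
```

View pics/ds6.png

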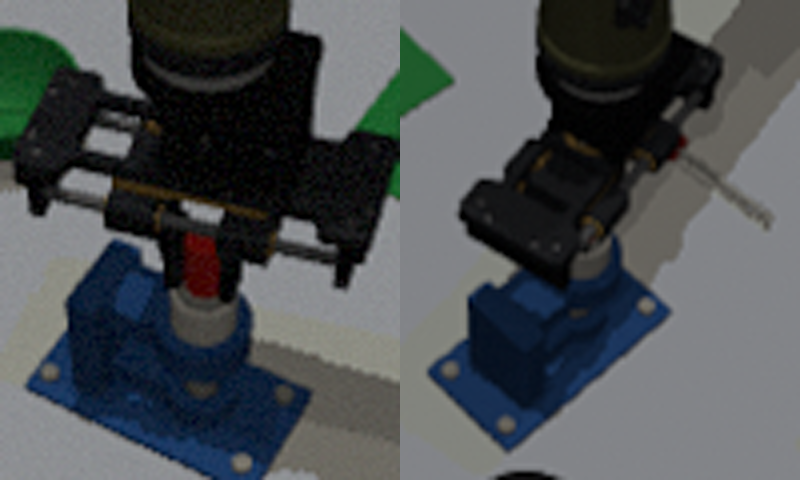

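Shoulder rests on the collar (force up 4.6 N, height as expected, shaft seen in the gap between the eyes). Release and retreat.

Request:
{"name": "move_arm", "arguments": {
  "steps": [
    [2.6,0,0,-0.03,0,0,0],
    [4,0,0,0,0,0,0],
    [6,0,0,0,0,0,0],
    [6,0,0,0,0,0,0],
    [6,0,0,0,0,0,0]
  ]
}}

```text
time_s: 23.77
tool_pos: [0.5565, 0.0399, 0.1623]
tool_rot: [180.0, -0.0, 93.0]
force: [1.2, 0.4, 0.9]
grip_width: 0.0452
```

Request:
{"name": "move_arm", "arguments": {
  "steps": [
    [6,0,0,0,0,0,0],
    [6,0,0,-1,0,0,0],
    [6,0,0,-2,0,0,0],
    [6,0,0,-3,0,0,0],
    [6,0,0,-3,0,0,0]
  ]
}}

```text
time_s: 24.18
tool_pos: [0.5559, 0.0396, 0.2536]
tool_rot: [-179.9, 0.0, 93.0]
force: [0.7, -0.5, -0.1]
grip_width: 0.0597
```

Request:
{"name": "move_arm", "arguments": {
  "steps": [
    [8,0,0,-3,0,0,0],
    [8,0.5,0,0,0,0,0],
    [8,0,0,0,0,0,0],
    [8,0,0,0,0,0,0],
    [8,0,0,0,0,0,0]
  ]
}}

```text
time_s: 24.6
tool_pos: [0.5556, 0.0446, 0.2815]
tool_rot: [-179.9, 0.0, 93.0]
force: [0.1, 0.6, -0.2]
grip_width: 0.0784
```

Run:
```python
from h import *
c=cam('wrist','w_end');cam('side','d7');cam('scene','s7')
b=fitcirc(c,(.558,.0361),0,[(.0115,.176)],.006);print(b); s=fitcirc(c,(.558,.0361),0,[(.016,.134)],.006);print(s)
overlay(c,'ov_end',(.558,.0361),[(.012,.176),(.016,.134),(.02,.128)],150,100,350,240,4)
A=cv2.resize(cv2.imread('pics/d7.png')[120:240,210:310],None,fx=4,fy=4,interpolation=2);B=cv2.resize(cv2.imread('pics/s7.png')[120:240,220:320],None,fx=4,fy=4,interpolation=2)
cv2.imwrite('pics/ds7.png',np.hstack([A,B]))
o=env.get_obs();print(o['tool_pos'],o['force'],o['time_s'])
```

```text
(np.float64(210.31950623531137), (0.557, 0.03785))
(np.float64(105.32150977817999), (0.56025, 0.032600000000000004))
[0.55566112 0.04450385 0.28138923] [-0.42692264  0.42756111 -0.38161991] 24.75
```

View pics/ds7.png

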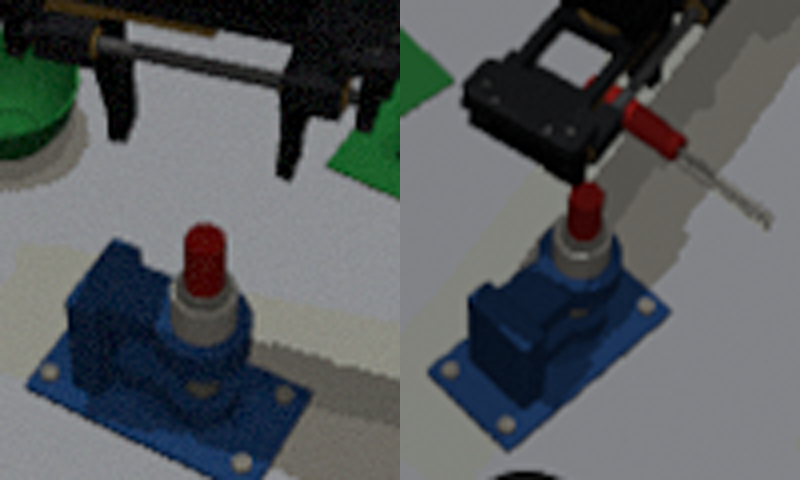

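View pics/ov_end.png

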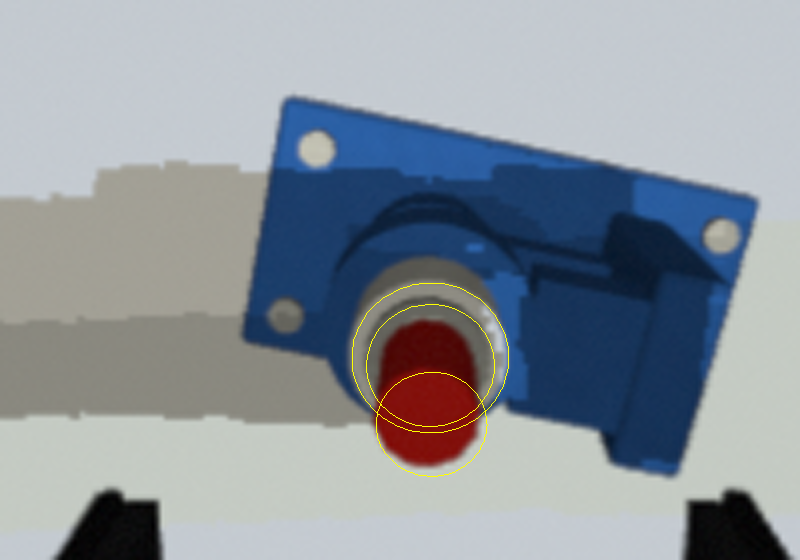

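View pics/s7.png

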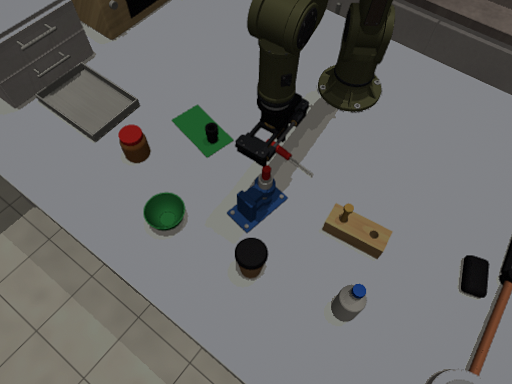

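Run:
```python
from h import *
print(job.sign_off())
```

```text
the job is handed in; nothing more can be done
None
```

I lowered the white sleeve into the upper eye until its collar was flush. I then lowered the spindle through the sleeve into the lower eye until its shoulder rested on the collar, released both, backed off upward and handed the job in at about 25 s. `sign_off` gives no verdict, so what follows is from my own checks.

- **Sleeve:** it entered with no measurable side force. It seated at the expected height with about 6–8 N of contact force. A wrist picture taken after release puts it within about 0.5 mm of the eye's axis.
- **Spindle:** it went down freely and stopped at the expected height (tip about 16 mm above the counter) with about 5 N of contact force. The side and scene pictures show it upright, with the shoulder on the sleeve and the shaft in the gap between the eyes.
- **Check that did not fully agree:** in the last wrist picture, the fit to the top of the red grip is about 2 mm off the axis. I take this as camera error and play in the bore. The fit to the shoulder rim in that picture was unreliable and I ignored it.
- **Bystanders:** in the last scene picture the bystanders look unmoved; I judged this by eye and did not measure it.

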